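# Hang the lift-off door back on the reagent cupboard and shut it

### The arm

A 7-joint arm with a two-finger parallel gripper is mounted at the origin on the work surface. World frame = base frame: x ahead of the robot, y to its left, z up, the work surface at z = 0. Lengths are in m, angles in rad, forces in N, time in s.
With the tool pointing down it reaches from about 0.425 to 0.95 m from the base axis. Payload 4.7 kg.
Tool frame: the origin (TCP) lies where the fingers leave the gripper's body, on its centre line; the fingertips stand 73 mm ahead of it and the grasp point (between the pads) lies 54 mm ahead of it (bot.tip_extent is the distance from the TCP to the fingertips, in m); z points along the fingers, y is the direction in which the jaws open and shut (so a half turn about z gives the same grasp; the last joint's range is limited). The gripper opens to 85 mm and grips with 20 to 120 N. Pads are 22 mm wide; open, the fingers measure 114 mm over their backs; the gripper's body (76 mm by 85 mm) begins 54 mm behind the grasp point. The pads swing forward as they close: fully open they stand 13 mm farther back than shut.
Start: joints at [-1.194, 0.469, -0.049, 1.532, 0.024, 1.141, -0.082], TCP at [0.266, 0.62, 0.304] pointing down, gripper open.
Joint ranges: [-2.59, 2.59], [-0.33, 1.99], [-1.39, 1.29], [0.1, 2.45], [-1.04, 4.18], [0.21, 1.99], [-2.66, 2.66]. Speed limits (rad/s): [2.57, 2.57, 3.14, 3.14, 3.14, 3.14, 3.14].

### API

Orientations are given as a rotation vector (axis times angle).
In Python, from bench import bot gives the robot as it stands.
- The arm moves only by the tool arm_command, never from a script. Its arguments are lists of equal length, an entry for each row: "translation": the shift along the tool's x, y, z in mm, a list of three; "twist": the turn about the tool's z in rad. In form: {"translation": [[tx, ty, tz], ...], "twist": [twist, ...]}. A call has 1 to 12 rows; each row shifts and turns the commanded pose from where the row before left it, along the tool's axes as they then stand; what a row does not reach is not made up. A row lasts 1/12 s, in which the tool goes at most 41.7 mm and 7.16 degrees, less where a joint would pass 70% of its speed; a pose out of reach is approached as far as the arm can. A call is refused whole if a number of a shift passes 41.7 or a number of a turn 0.125, either way. A call with a gripper value outside its range is refused whole. "gripper" is the opening, from 0 (shut) to 1 (fully open), set as the call begins (left out, the last holds). The fingers move at their own pace and stop on an object; the grip force is fixed at half the most. Time passes only in rows, so rows that do not move let the fingers close. It gives the time, the measured TCP pose, the force and the opening at its end, in the units of the state.
- bot.state(): the state, without advancing time (a new reading comes with each control period).
- bot.snapshot(name): name is "side" or "top" or "wrist"; returns (picture, depth): 480x640x3 uint8, red, green, blue; 480x640 float32, m along the optical axis (not along the pixel's ray), 0 where there is no reading.
- bot.camera_info(name): a dict with "intrinsics" (3x3 intrinsics, pixels), "pose" (4x4, takes a point from camera to world coordinates). Camera axes: x right, y up, looking along -z (the intrinsics and any distortion apply to the point x, -y, -z); pixel columns grow to the right and rows downward; lengths in m; the calibration is good to about 2 mm. A picture is of the moment at which its call begins: read the wrist's pose just before it. camera_info takes no time and is no camera call; for the wrist camera it gives the pose at the moment of the call.
- bot.job_done(): hands the job in, once; it reports no verdict.
The state is a dict: "time": time; "joint_pos": joint angles; "joint_vel": joint speeds; "effort": joint torques, N m; "ee_pos": TCP position; "ee_rot": TCP orientation; "force": force on the tool from outside, world axes, zero at the start; "ft_torque": the same for the moment, N m; "gripper_width": finger opening in m.
Only numpy, scipy, OpenCV 4.12 (cv2) and the standard library are available. Lean on these libraries where they do the work, as an engineer would, in place of code of your own. Each camera call takes 0.05 s, during which the arm holds its last target.

### The job

The little reagent cupboard has lost its lift-off door, which is standing in the slotted wooden stand among other panels. Hang the door back on the cupboard, both hinge knuckles fully down on their two pintle pins, and swing it shut against the front. Leave everything else on the table, including the other panels in the stand, where it is.

Things in the scene. Friction and masses are not known exactly. Their poses are not given: they have to be found in the camera images.
- door_center (a point): centre of the loose door: upright light-wood panel 14 thick (its x), 190 wide (y), 180 mm high (z, up), 0.3 to 0.55 kg. Two steel knuckles (upright tubes, 19 outside, 11 bore, 22 mm long) stand past its +y edge, bore axis 108 mm from here along +y, in the panel's mid-plane. A 22 mm knob stands 22 mm out of its outer face (-x), 70 mm to -y, at mid height. Starts in any of the stand's slots
- knuckle_low (a point): centre of the lower mouth of the lower knuckle's bore, 68 mm below and 108 mm to +y of the door's centre; axes as the door's
- knuckle_top (a point): centre of the lower mouth of the upper knuckle's bore, 46 mm above and 108 mm to +y of the door's centre, 114 mm straight above knuckle_low; axes as the door's
- cupboard: fixed open-fronted wood cupboard 150 deep (x), 230 wide (y), top 215 mm over the table; origin under its centre. The front faces its -x, 75 mm from the origin, pins at its +y end, a 6 mm rubber stop at its -y end. Shut, the door's axes are parallel to the cupboard's, same way round; opened by a, its yaw is the cupboard's minus a. The door stays where left; 1 to 3 N near its free edge shuts it
- pin_low (a point): foot of the lower pintle pin, on its lug (16 mm round, 8 mm thick), 52 mm above the table, 14 mm in front of the cupboard's front face: upright steel pin 8 mm in diameter, 26 mm long, the last 8 mm tapering to 2.4 mm. knuckle_low comes to rest on this point
- pin_top (a point): foot of the upper pin, a like pin 114 mm straight above pin_low (166 mm above the table). knuckle_top comes to rest on this point. The lower knuckle cannot come down past this pin: bring the door in from the front with its knuckles 27 to 80 mm above their seats, then lower it
- stand: fixed dark-wood stand 210 mm (x) by 110 mm (y), 32 mm high, origin under its centre; three slots, 18 mm wide and 24 mm deep, run along its y at x = -70, 0 and +70 mm and hold the door and two other panels in any order; the panels stand upright, feet 8 mm above the table
- spare_panel_center (a point): centre of a plain panel much like the door (14 x 190 x 160 mm) without knuckles or knob, in the stand; leave alone
- slate_center (a point): centre of a framed black writing slate 12 x 180 x 150 mm in the stand; leave alone
- jar_center (a point): centre of a white plastic jar with blue cap, 86 mm in diameter, 145 mm high; leave alone
- beaker_a_center (a point): centre of a glass beaker 70 mm in diameter, 90 mm high; leave alone
- beaker_b_center (a point): centre of a glass beaker 84 mm in diameter, 110 mm high; leave alone
- dish_center (a point): centre of a white dish 84 mm in diameter, 35 mm high; leave alone
- duster_center (a point): centre of a blackboard duster 50 x 120 (its y) x 40 mm; leave alone
- door: the door itself: origin under the centre of its lower edge, 90 mm below door_center, same axes
Mind the look-alikes: they are no part of the job. What is shaped like the door but blue or red is not meant.

How it is judged:
By the outcome, as a careful person would: the job done as asked, in the order asked, and still so for the second after the job is handed in, with the robot touching nothing.
It also fails if it takes over 61 s, if anything falls off the work surface, if the arm or the gripper's body presses on something with over 40 N, if the wrist force passes 120 N, or if a joint passes its speed limit or range.

## Working session

There is one attempt and no reset: what is moved stays moved. The work goes in short steps, Python scripts to look and compute and a tool call to move; the robot and the scene stay as the last step left them, time stands still between calls to the robot, and variables do not carry over. Pictures are saved under pics/ and viewed, and the job is handed in when it is done.

Besides the shell and the picture viewer there is one more tool, called after "Emit:" as name(argument=value, ...), one argument or row to a line, values as JSON. arm_command: Moves the arm, as the interface text tells. Its arguments: {"type":"object","properties":{"translation":{"type":"array","items":{"type":"array","items":{"type":"number"}}},"twist":{"type":"array","items":{"type":"number"}},"gripper":{"type":"number"}},"required":["translation","twist"]}

```bash
ls; mkdir -p pics
cat > h.py <<'E'
import numpy as np,cv2
from scipy.spatial.transform import Rotation as R
from bench import bot
def save(n,im): cv2.imwrite('pics/'+n+'.png',cv2.cvtColor(im,cv2.COLOR_RGB2BGR))
def shot(cam,n):
    ci=bot.camera_info(cam); im,d=bot.snapshot(cam)
    np.savez('pics/'+n+'.npz',im=im,d=d,K=ci['intrinsics'],P=ci['pose']); save(n,im); return im,d
def load(n): z=np.load('pics/'+n+'.npz'); return z['im'],z['d'],z['K'],z['P']
def pt(n,u,v,d=None):
    im,dd,K,P=load(n)
    if d is None: d=dd[int(round(v)),int(round(u))]
    x=(u-K[0,2])/K[0,0]*d; y=(v-K[1,2])/K[1,1]*d
    return (P@np.array([x,-y,-d,1]))[:3]
def proj(n,p):
    im,dd,K,P=load(n); q=np.linalg.inv(P)@np.append(p,1); 
    return np.array([K[0,0]*q[0]/-q[2]+K[0,2],K[1,1]*-q[1]/-q[2]+K[1,2]])
def ptz(n,u,v,z):
    a=pt(n,u,v,1.0); im,dd,K,P=load(n); o=P[:3,3]; return o+(a-o)*(z-o[2])/(a[2]-o[2])
def cloud(n):
    im,d,K,P=load(n); v,u=np.mgrid[0:480,0:640]
    x=(u-K[0,2])/K[0,0]*d; y=(v-K[1,2])/K[1,1]*d
    q=np.stack([x,-y,-d,np.ones_like(d)],-1)@P.T
    q=q[...,:3]; q[d==0]=np.nan; return q
def crop(n,u0,v0,u1,v1,s,out):
    im=load(n)[0][v0:v1,u0:u1]; save(out,cv2.resize(im,None,fx=s,fy=s,interpolation=cv2.INTER_CUBIC))
E
python3 - <<'E'
from h import *
for c in ['side','top','wrist']:
    shot(c,c+'0'); ci=bot.camera_info(c); print(c,ci['intrinsics'],ci['pose'], [k for k in ci])
print(bot.state())
E
```

```text
pics
side [[495.74255966   0.         327.11035976]
 [  0.         495.74255966 236.19759837]
 [  0.           0.           1.        ]] [[ 0.99296083  0.07769839 -0.08939661  0.40036138]
 [-0.11842889  0.66303733 -0.73915905 -0.75651442]
 [ 0.00184182  0.74454312  0.66757183  0.90876064]
 [ 0.          0.          0.          1.        ]] ['intrinsics', 'pose']
top [[448.02928065   0.         317.68829149]
 [  0.         448.02928065 230.19327603]
 [  0.           0.           1.        ]] [[-0.0230389   0.99065521 -0.13443015  0.37231514]
 [-0.99971498 -0.02367089 -0.00310459  0.13409958]
 [-0.00625766  0.13432031  0.99091821  1.21464276]
 [ 0.          0.          0.          1.        ]] ['intrinsics', 'pose']
wrist [[415.15315911   0.         325.38658795]
 [  0.         415.15315911 241.90479595]
 [  0.           0.           1.        ]] [[ 0.3954599  -0.88048701 -0.26144615  0.19952504]
 [ 0.91848216  0.37866355  0.11403698  0.64878285]
 [-0.00140796 -0.28523068  0.95845786  0.37336222]
 [ 0.          0.          0.          1.        ]] ['intrinsics', 'pose']
{'time': 0.15, 'joint_pos': array([-1.19389085,  0.46924065, -0.04859832,  1.533421  ,  0.02408408,
        1.14098924, -0.08230503]), 'joint_vel': array([-1.63198594e-03, -1.70317789e-03, -5.42625673e-04, -3.02785753e-03,
       -3.16931561e-05, -3.44733797e-03,  9.11514526e-04]), 'effort': array([ 7.99474765e-04, -5.10762942e+01, -4.66300291e-02, -2.37979442e+01,
        1.07734802e-02,  5.32798556e-03,  6.56041450e-06]), 'ee_pos': array([0.26630432, 0.61988   , 0.30311226]), 'ee_rot': array([-6.32992705e-01, -3.07688772e+00,  2.27616739e-03]), 'force': array([-0.30909038, -0.65142166, -0.57192086]), 'ft_torque': array([ 0.00787068, -0.05432385,  0.01676541]), 'gripper_width': 0.08520207698135243}
```

View pics/side0.png

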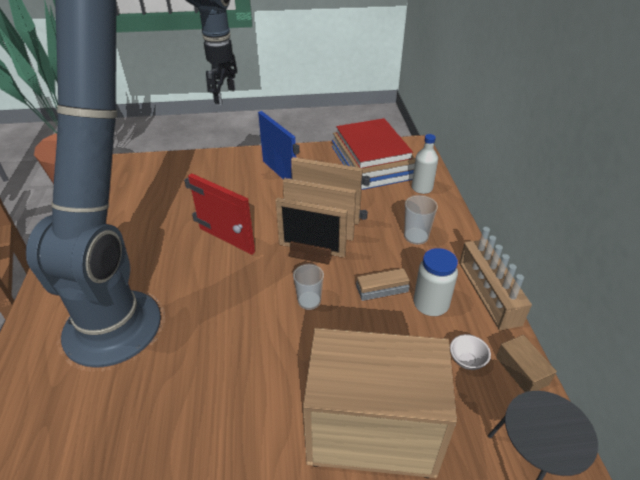

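View pics/top0.png

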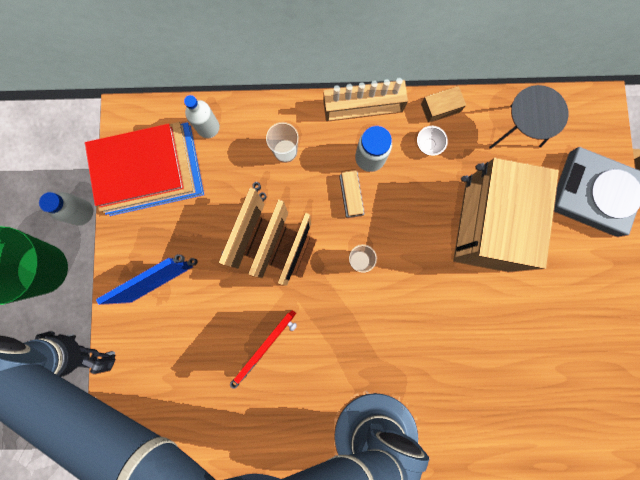

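View pics/wrist0.png

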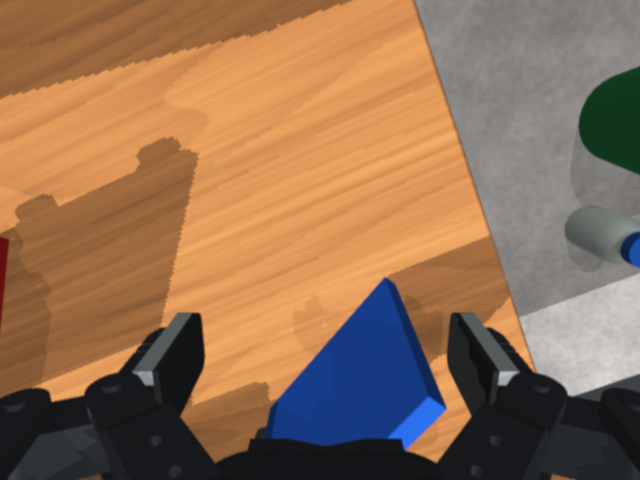

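Run:
```python
from h import *
crop('top0',200,170,340,300,5,'c1'); crop('top0',440,140,580,280,5,'c2'); crop('side0',240,140,400,280,5,'c3'); 
for n in ['top0']:
    q=cloud(n)
    for (u,v) in [(232,228),(258,196),(266,240),(296,250),(300,233),(510,180),(540,250),(466,181),(480,168),(470,240),(362,250),(375,140),(350,190),(258,186),(263,196)]: print(u,v,q[v,u])
```

```text
232 228 [ 5.48799415e-01  3.72616139e-01 -1.87312456e-04]
258 196 [0.60994347 0.28405926 0.1220569 ]
266 240 [0.49412507 0.25966065 0.16637926]
296 250 [0.47083166 0.19052024 0.14459389]
300 233 [0.51034055 0.17976311 0.15485772]
510 180 [ 0.61275046 -0.30350097  0.21568643]
540 250 [ 0.45169761 -0.35892263  0.21241353]
466 181 [ 0.65185291 -0.25799369  0.05385149]
480 168 [ 0.65618136 -0.25611421  0.16518472]
470 240 [ 0.49696899 -0.26540516  0.03125775]
362 250 [0.47713548 0.0217243  0.03129827]
375 140 [ 0.74054523 -0.01005283  0.14117714]
350 190 [0.63791682 0.04887606 0.04108607]
258 186 [0.62578224 0.27844883 0.16201635]
263 196 [ 0.63639969  0.28711383 -0.00113896]
```

View pics/c1.png

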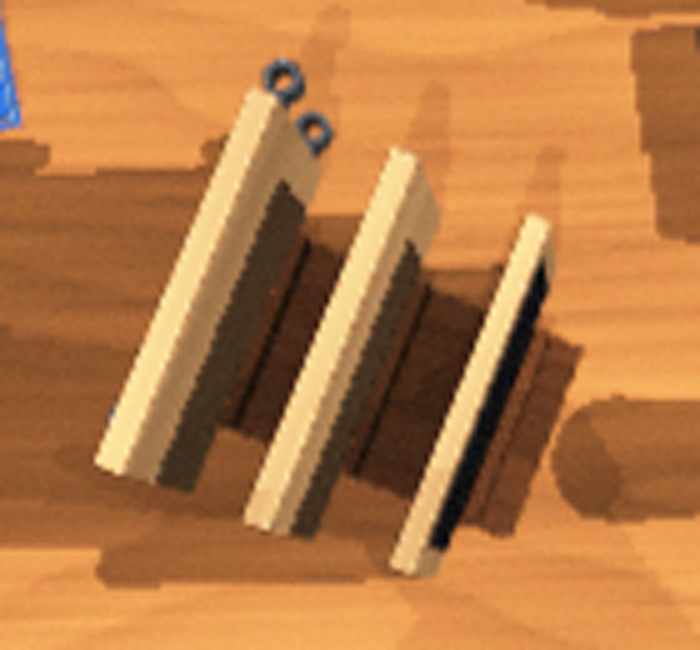

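View pics/c2.png

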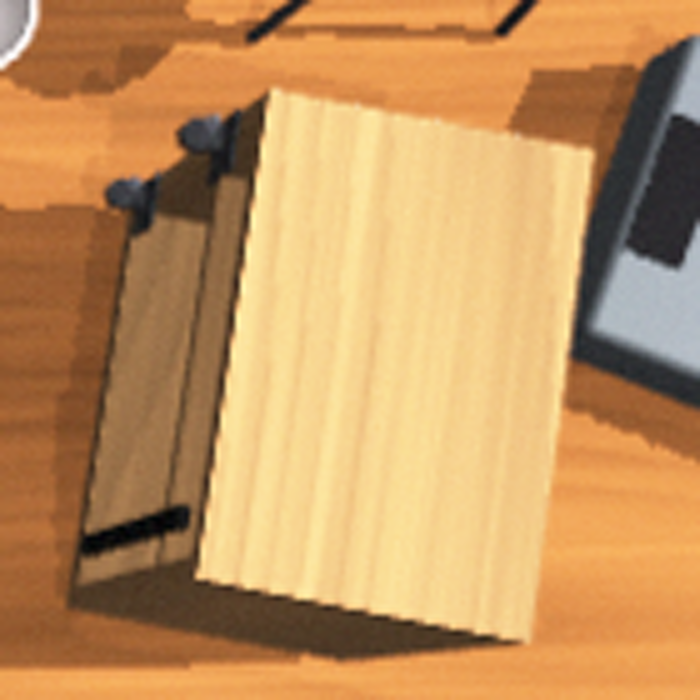

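View pics/c3.png

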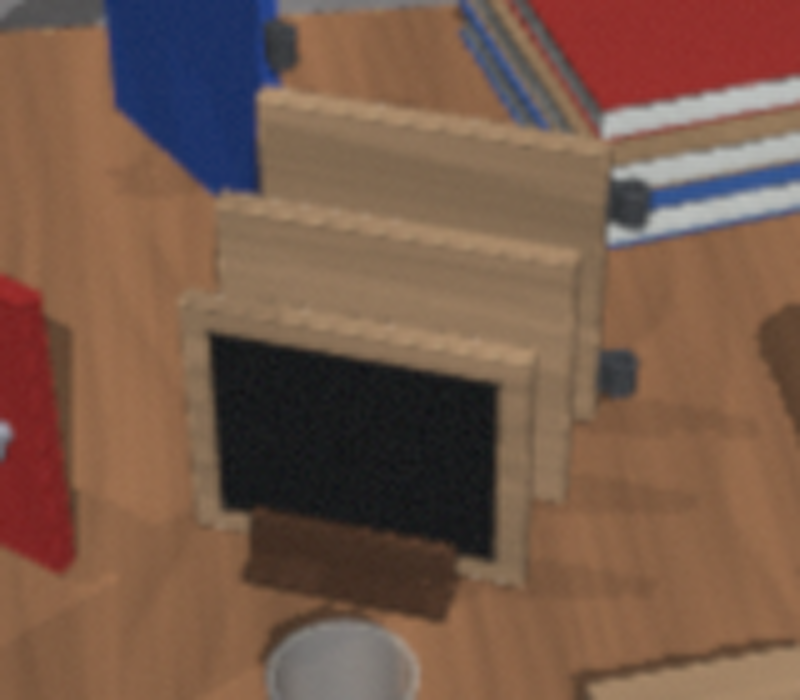

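Run:
```python
from h import *
for u,v in [(219,262.6),(225.5,265),(250,188.4),(256.5,190)]: print(ptz('top0',u,v,.188))
a=[ptz('side0',u,v,.188) for u,v in [(292.4,158),(362.4,170)]];print(a)
# pin estimates
for u,v in [(464,178.5),(480.,167)]: print(ptz('top0',u,v,.06),ptz('top0',u,v,.17))
for u,v in [(494.6,158),(479.4,255.6),(545.6,268),(558.6,170)]: print(ptz('top0',u,v,.215))
q=cloud('top0'); m=(q[...,2]>.205)&(q[...,2]<.225)
m[:, :440]=0
ps=q[m]; print(cv2.minAreaRect(ps[:,:2].astype(np.float32)),len(ps))
```

```text
[0.44202392 0.36529296 0.188     ]
[0.43617654 0.35034652 0.188     ]
[0.61423003 0.29368068 0.188     ]
[0.61002432 0.27845132 0.188     ]
[array([0.44244532, 0.35953528, 0.188     ]), array([0.61665315, 0.2830512 , 0.188     ])]
[ 0.65724474 -0.25111142  0.06      ] [ 0.63010019 -0.21441331  0.17      ]
[ 0.6873493  -0.29541915  0.06      ] [ 0.65733677 -0.25449995  0.17      ]
[ 0.66545823 -0.27271706  0.215     ]
[ 0.44217138 -0.22188077  0.215     ]
[ 0.41120413 -0.36645078  0.215     ]
[ 0.63356973 -0.41642712  0.215     ]
((0.5387606024742126, -0.3183940649032593), (0.152937114238739, 0.23182515799999237), 77.85454559326172) 6790
```

Emit:
arm_command(
  translation=[
    [-33, -16, -5],
    [-33, -16, -5],
    [-33, -16, -5],
    [-33, -16, -5],
    [-33, -16, -5],
    [-33, -16, -5],
    [-33, -16, -5],
    [-33, -16, -5],
    [-33, -16, -5],
    [-33, -16, -5],
    [-33, -16, -5],
    [-33, -16, -5],
  ],
  twist=[0, 0, 0, 0, 0, 0, 0, 0, 0, 0, 0, 0],
)

```text
time: 1.15
ee_pos: [0.5552, 0.2859, 0.364]
ee_rot: [-0.633, -3.077, 0.0]
force: [0.4, 0.7, -0.2]
gripper_width: 0.0855
```

Run:
```python
from h import *
print(bot.state()['joint_pos'])
```

```text
[-0.61720386  0.34021902  0.09913085  1.58959695 -0.03545445  1.21389132
  0.65374653]
```

Emit:
arm_command(
  translation=[
    [0, 0, 0],
    [0, 0, 0],
    [0, 0, 0],
    [0, 0, 0],
  ],
  twist=[0.12, 0.12, 0.12, 0.12],
)

```text
time: 1.48
ee_pos: [0.5545, 0.287, 0.3635]
ee_rot: [-1.356, -2.833, 0.001]
force: [0.4, 0.6, 0.2]
gripper_width: 0.0855
```

Run:
```python
from h import *
print(bot.state()['joint_pos'])
```

```text
[-0.68390562  0.34153095  0.18550663  1.59428402 -0.06622252  1.21273094
  0.19271519]
```

Emit:
arm_command(
  translation=[
    [0, 0, 0],
    [0, 0, 0],
    [0, 0, 0],
    [0, 0, 0],
    [0, 0, 0],
    [0, 0, 0],
    [0, 0, 0],
    [0, 0, 0],
    [0, 0, 0],
    [0, 0, 0],
    [0, 0, 0],
    [0, 0, 0],
  ],
  twist=[0.121, 0.121, 0.121, 0.121, 0.121, 0.121, 0.121, 0.121, 0.121, 0.121, 0.121, 0.121],
)

```text
time: 2.48
ee_pos: [0.5542, 0.2875, 0.3635]
ee_rot: [-2.895, -1.22, 0.001]
force: [-0.3, 0.1, 0.7]
gripper_width: 0.0853
```

Emit:
arm_command(
  translation=[
    [0, 0, 0],
    [0, 0, 0],
    [0, 0, 0],
    [0, 0, 0],
    [0, 0, 0],
    [0, 0, 0],
    [0, 0, 0],
    [0, 0, 0],
    [0, 0, 0],
    [0, 0, 0],
    [0, 0, 0],
  ],
  twist=[0.121, 0.121, 0.121, 0.121, 0.121, 0.121, 0.121, 0.121, 0.121, 0.121, 0],
)

```text
time: 3.4
ee_pos: [0.5542, 0.2877, 0.3634]
ee_rot: [3.076, -0.636, -0.001]
force: [-0.2, 0.2, -0.3]
gripper_width: 0.0853
```

Run:
```python
from h import *
s=bot.state();print(s['joint_pos'],s['ee_pos'],R.from_rotvec(s['ee_rot']).as_matrix())
shot('wrist','w1'); print(bot.camera_info('wrist')['pose'])
```

```text
[-1.06185767  0.39723779  0.71454301  1.61619137 -0.27170433  1.23122777
 -2.27315366] [0.55421871 0.28766696 0.36342743] [[ 9.17945984e-01 -3.96705003e-01 -5.57914942e-04]
 [-3.96705335e-01 -9.17945713e-01 -7.38532796e-04]
 [-2.19155974e-04  8.99261048e-04 -9.99999572e-01]]
[[-3.93353340e-01  8.80705145e-01  2.63877997e-01  6.21192625e-01]
 [-9.19387122e-01 -3.77017167e-01 -1.12184557e-01  2.59242621e-01]
 [ 6.85018823e-04 -2.86734203e-01  9.58009931e-01  4.33745854e-01]
 [ 0.00000000e+00  0.00000000e+00  0.00000000e+00  1.00000000e+00]]
```

View pics/w1.png

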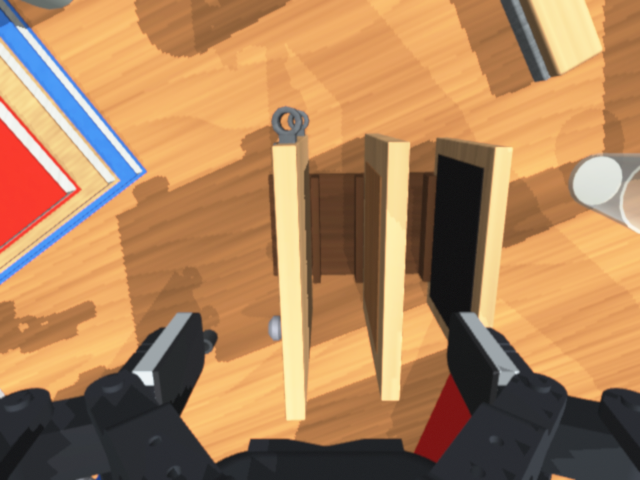

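Run:
```python
from h import *
crop('w1',250,90,330,170,8,'c4'); crop('w1',260,380,340,440,8,'c5')
q=cloud('w1')
for v in (160,220,280,340,400): 
    u0=int(285+ (v-145)/274*11); print(v,q[v,u0-0],q[v,u0+3])
m=(q[...,2]>.18)&(q[...,2]<.196); m[:, :260]=0; m[:,330:]=0; m[430:]=0
ps=q[m]; print(ps[:,2].mean(), ps[:,2].std(), len(ps))
r=cv2.minAreaRect(ps[:,:2].astype(np.float32)); print(r); 
c=ps.mean(0); uu,s,vt=np.linalg.svd((ps-c)[:,:2],full_matrices=False); print(c,np.degrees(np.arctan2(vt[0,1],vt[0,0])))
```

```text
160 [0.60863831 0.28974426 0.18805463] [0.60793106 0.28816572 0.18783171]
220 [0.57543468 0.30316988 0.18866431] [0.574664   0.30154418 0.18841414]
280 [0.53926676 0.31862125 0.18797726] [0.53850008 0.31687922 0.18795106]
340 [0.49997741 0.33530868 0.18819193] [0.49927242 0.33342713 0.18836864]
400 [0.45656092 0.35300668 0.18828877] [0.45522073 0.35137407 0.18753364]
0.1880485093544987 0.0011559108933044565 6233
((0.5290716886520386, 0.32340529561042786), (0.014182547107338905, 0.1901860535144806), 67.45179748535156)
[0.5382995  0.31924249 0.18804851] 157.46977878508588
```

View pics/c4.png

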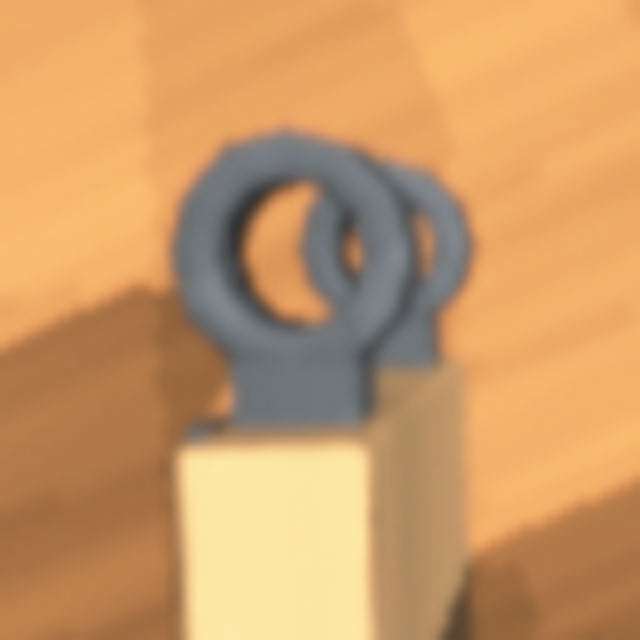

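View pics/c5.png

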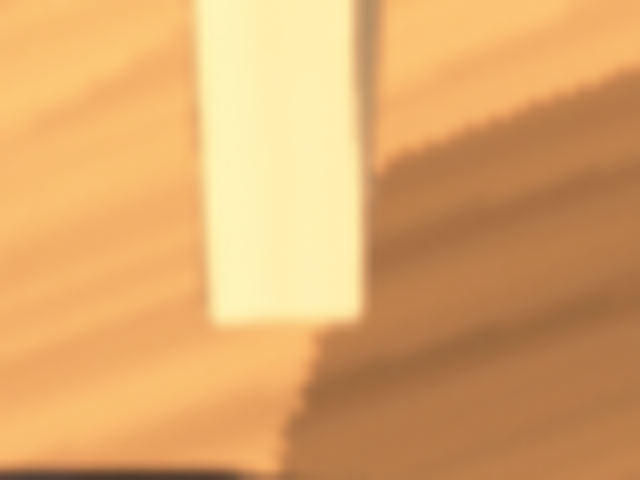

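Emit:
arm_command(
  translation=[
    [-11, -11.5, 0],
    [-11, -11.5, 0],
    [0, 0, 23],
    [0, 0, 23],
    [0, 0, 23],
    [0, 0, 23],
    [0, 0, 23],
    [0, 0, 22.4],
    [0, 0, 0],
  ],
  twist=[-0.007, -0.007, 0, 0, 0, 0, 0, 0, 0],
  gripper=0.5,
)

```text
time: 4.2
ee_pos: [0.5398, 0.3188, 0.2217]
ee_rot: [3.078, -0.604, -0.011]
force: [-0.5, -0.3, 0.2]
gripper_width: 0.0425
```

Run:
```python
from h import *
s=bot.state();print(s['joint_pos'],s['ee_pos'],R.from_rotvec(s['ee_rot']).as_matrix()[:,0])
shot('wrist','w2')
```

```text
[-1.04878234  0.53426209  0.63280265  1.76107817 -0.37209341  0.97790894
 -2.22691077] [0.53984147 0.3188365  0.22171131] [ 0.92568498 -0.37824784 -0.00599094]
```

View pics/w2.png

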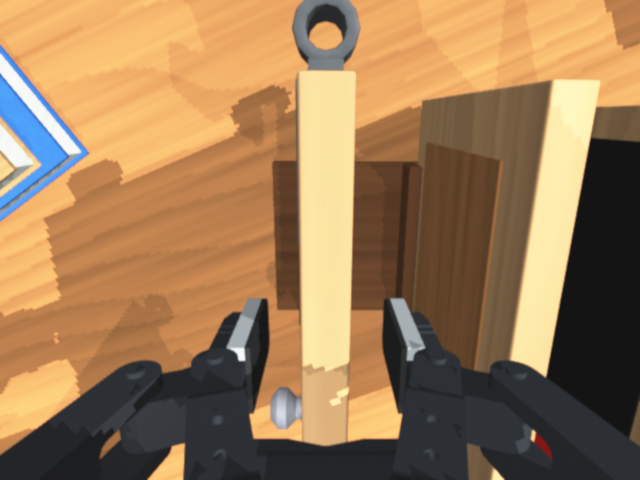

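Emit:
arm_command(
  translation=[
    [0, 0, 0],
    [0, 0, 0],
    [0, 0, 0],
    [0, 0, 0],
    [0, 0, 0],
    [0, 0, 0],
    [0, 0, 0],
    [0, 0, 0],
  ],
  twist=[0, 0, 0, 0, 0, 0, 0, 0],
  gripper=0,
)

```text
time: 4.92
ee_pos: [0.5441, 0.3178, 0.2284]
ee_rot: [-3.079, 0.611, -0.003]
force: [0.9, 0.2, 6.6]
gripper_width: 0.0129
```

Emit:
arm_command(
  translation=[
    [0, 0, -5],
    [0, 0, -10],
    [0, 0, -15],
    [0, 0, -15],
    [0, 0, 0],
  ],
  twist=[0, 0, 0, 0, 0],
)

```text
time: 5.33
ee_pos: [0.5445, 0.3174, 0.2745]
ee_rot: [-3.078, 0.612, -0.005]
force: [0.6, 0.6, -3.8]
gripper_width: 0.013
```

Run:
```python
from h import *
s=bot.state();print(s['joint_pos'],s['ee_pos'],R.from_rotvec(s['ee_rot']).as_matrix())
shot('wrist','w3')
q=cloud('w3'); z0=s['ee_pos'][2]
for v in (100,200,300): print(q[v,326])
```

```text
[-1.06959723  0.47959774  0.66641532  1.71199268 -0.33355305  1.06097757
 -2.25748582] [0.54445594 0.31742525 0.27445886] [[ 0.9240051  -0.38235841  0.00407673]
 [-0.3823702  -0.92400544  0.00264195]
 [ 0.00275675 -0.00399999 -0.9999882 ]]
[0.61579384 0.28802603 0.23378915]
[0.59220309 0.29779642 0.23452478]
[0.56514845 0.30900377 0.23455567]
```

View pics/w3.png

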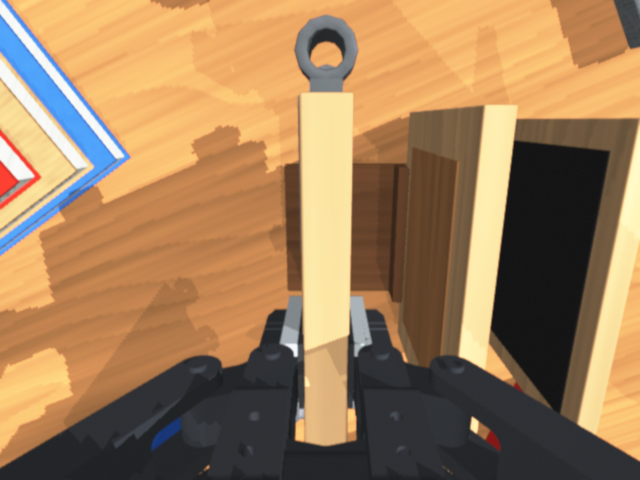

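Emit:
arm_command(
  translation=[
    [0, 0, -15],
    [0, 0, -20],
    [0, 0, -20],
    [0, 0, -20],
    [0, 0, -20],
    [0, 0, -20],
    [0, 0, -20],
    [0, 0, -15],
  ],
  twist=[0, 0, 0, 0, 0, 0, 0, 0],
)

```text
time: 6.05
ee_pos: [0.543, 0.3171, 0.4218]
ee_rot: [3.081, -0.612, -0.001]
force: [0.4, 0.5, -3.7]
gripper_width: 0.0132
```

Run:
```python
from h import *
s=bot.state();print(s['joint_pos'],s['ee_pos'],R.from_rotvec(s['ee_rot']).as_matrix()[:,0])
crop('w3',280,0,380,100,7,'c6')
p=s['ee_pos'][:2]; th=np.arctan2(-.382,.924); t=0.6/18
# path: 18 rows straight in world with twist 0.605 (tool z down: world yaw decreases)
d=(np.array([.6295,-.0975])-p)
n=18
for i in range(n):
    a=th-t*i
    x=np.array([np.cos(a),np.sin(a)]); y=np.array([np.sin(a),-np.cos(a)])
    print(np.round([x@d/n*1000,y@d/n*1000],1),end=' ')
```

```text
[-1.11013859  0.36814172  0.71992202  1.51811069 -0.24567143  1.34876039
 -2.3321466 ] [0.54299982 0.31706182 0.42181151] [ 9.24027513e-01 -3.82325552e-01 -5.71351633e-04]
[13.2 19.4] [13.9 19. ] [14.5 18.5] [15.1 18. ] [15.7 17.5] [16.3 17. ] [16.8 16.4] [17.4 15.9] [17.9 15.3] [18.4 14.7] [18.9 14. ] [19.3 13.4] [19.8 12.8] [20.2 12.1] [20.6 11.4] [20.9 10.7] [21.3 10. ] [21.6  9.3]
```

View pics/c6.png

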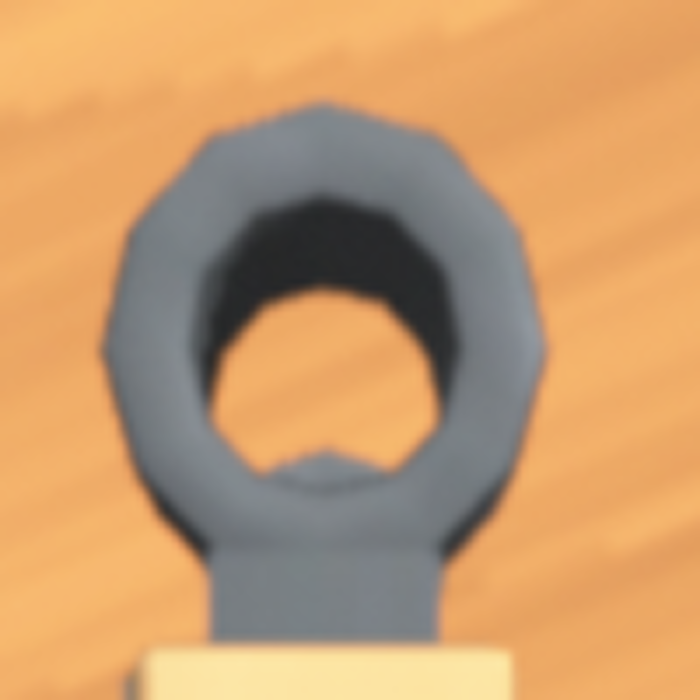

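Emit:
arm_command(
  translation=[
    [13, 19.5, 0],
    [14, 19, 0],
    [14.5, 18.5, 0],
    [15, 18, 0],
    [15.5, 17.5, 0],
    [16, 17, 0],
    [17, 16.5, 0],
    [17.5, 16, 0],
    [18, 15.5, 0],
    [18.5, 14.5, 0],
    [19, 14, 0],
    [19.5, 13.5, 0],
  ],
  twist=[0.033, 0.033, 0.033, 0.033, 0.033, 0.033, 0.033, 0.033, 0.033, 0.033, 0.033, 0.033],
)

```text
time: 7.05
ee_pos: [0.6009, 0.0374, 0.4211]
ee_rot: [2.898, -1.213, -0.001]
force: [-0.2, 0.1, -4.7]
gripper_width: 0.0132
```

Emit:
arm_command(
  translation=[
    [20, 13, 0],
    [20, 12, 0],
    [20.5, 11.5, 0],
    [21, 10.5, 0],
    [21, 10, 0],
    [21.5, 9.5, 0],
    [0, 0, 0],
    [0, 0, 0],
  ],
  twist=[0.033, 0.033, 0.033, 0.033, 0.033, 0.033, 0, 0],
)

```text
time: 7.72
ee_pos: [0.6293, -0.1012, 0.4211]
ee_rot: [2.761, -1.496, -0.001]
force: [-0.8, 0.3, -3.9]
gripper_width: 0.0133
```

Run:
```python
from h import *
s=bot.state();print(s['joint_pos'],s['ee_pos'],R.from_rotvec(s['ee_rot']).as_matrix()[:,0])
shot('wrist','w4'); shot('top','t4')
```

```text
[-0.53802979  0.43831168  0.93055175  1.5047681  -0.35321223  1.37678065
 -2.14815868] [ 0.62925782 -0.1012186   0.42113346] [ 5.46302461e-01 -8.37587958e-01  1.81717310e-04]
```

View pics/w4.png

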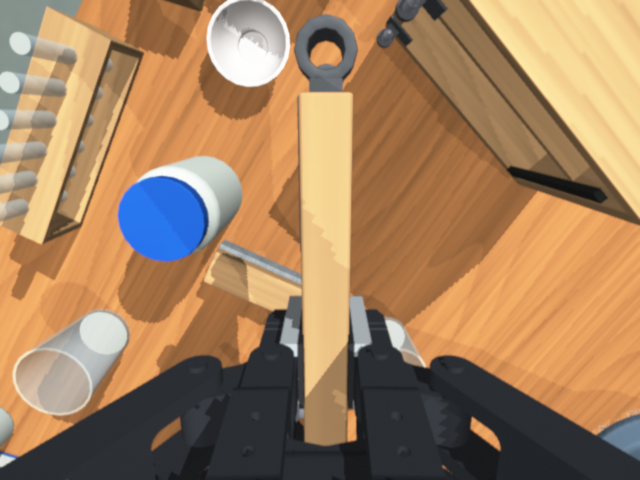

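View pics/t4.png

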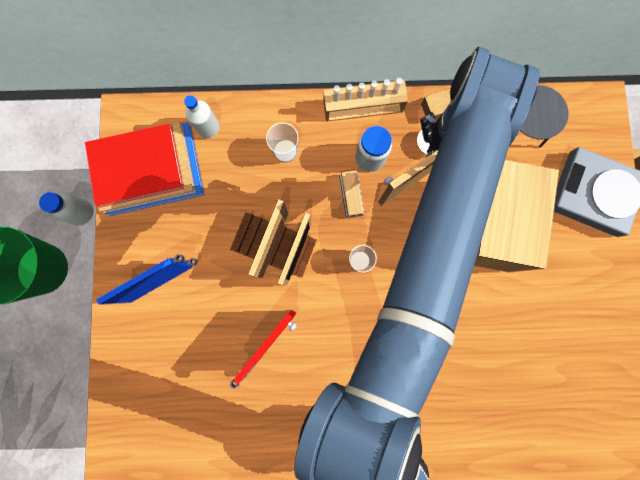

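Run:
```python
from h import *
crop('w4',370,0,450,60,10,'c7')
q=cloud('w4')
m=(q[...,2]>.209)&(q[...,2]<.221); m[:, :440]=0
ps=q[m]; print(len(ps),ps[:,2].mean(),ps[:,2].std())
for v in range(0,60,4):
    print(v,[ (u,round(float(q[v,u,0]),3),round(float(q[v,u,1]),3),round(float(q[v,u,2]),3)) for u in range(380,428,6)])
```

```text
19761 0.2150444305697534 0.001097696927493222
0 [(380, 0.685, -0.293, 0.001), (386, 0.68, -0.296, 0.001), (392, 0.675, -0.3, 0.0), (398, 0.669, -0.257, 0.163), (404, 0.666, -0.258, 0.166), (410, 0.663, -0.254, 0.187), (416, 0.659, -0.256, 0.189), (422, 0.655, -0.265, 0.166)]
4 [(380, 0.683, -0.29, 0.001), (386, 0.678, -0.294, 0.001), (392, 0.672, -0.297, -0.0), (398, 0.668, -0.254, 0.166), (404, 0.664, -0.254, 0.173), (410, 0.661, -0.253, 0.184), (416, 0.658, -0.255, 0.185), (422, 0.654, -0.263, 0.167)]
8 [(380, 0.681, -0.287, 0.001), (386, 0.676, -0.29, 0.001), (392, 0.67, -0.294, 0.001), (398, 0.666, -0.252, 0.166), (404, 0.663, -0.253, 0.171), (410, 0.66, -0.253, 0.178), (416, 0.656, -0.259, 0.165), (422, 0.645, -0.302, 0.031)]
12 [(380, 0.679, -0.284, -0.001), (386, 0.673, -0.288, -0.0), (392, 0.668, -0.292, -0.002), (398, 0.665, -0.25, 0.165), (404, 0.661, -0.252, 0.167), (410, 0.658, -0.255, 0.165), (416, 0.654, -0.257, 0.166), (422, 0.643, -0.3, 0.03)]
16 [(380, 0.676, -0.281, -0.001), (386, 0.671, -0.284, 0.001), (392, 0.666, -0.271, 0.066), (398, 0.663, -0.249, 0.163), (404,
[... 1729 characters left out ...]
]
48 [(380, 0.658, -0.256, -0.0), (386, 0.653, -0.259, -0.0), (392, 0.648, -0.263, 0.0), (398, 0.642, -0.266, 0.001), (404, 0.638, -0.266, 0.019), (410, 0.634, -0.267, 0.03), (416, 0.628, -0.27, 0.031), (422, 0.623, -0.273, 0.032)]
52 [(380, 0.656, -0.252, 0.001), (386, 0.651, -0.256, -0.001), (392, 0.645, -0.26, -0.001), (398, 0.64, -0.263, 0.002), (404, 0.634, -0.266, 0.001), (410, 0.631, -0.264, 0.029), (416, 0.626, -0.267, 0.031), (422, 0.621, -0.271, 0.028)]
56 [(380, 0.654, -0.249, 0.001), (386, 0.648, -0.253, 0.001), (392, 0.643, -0.256, 0.001), (398, 0.637, -0.26, -0.0), (404, 0.632, -0.263, -0.001), (410, 0.628, -0.264, 0.014), (416, 0.624, -0.264, 0.03), (422, 0.619, -0.267, 0.03)]
```

View pics/c7.png

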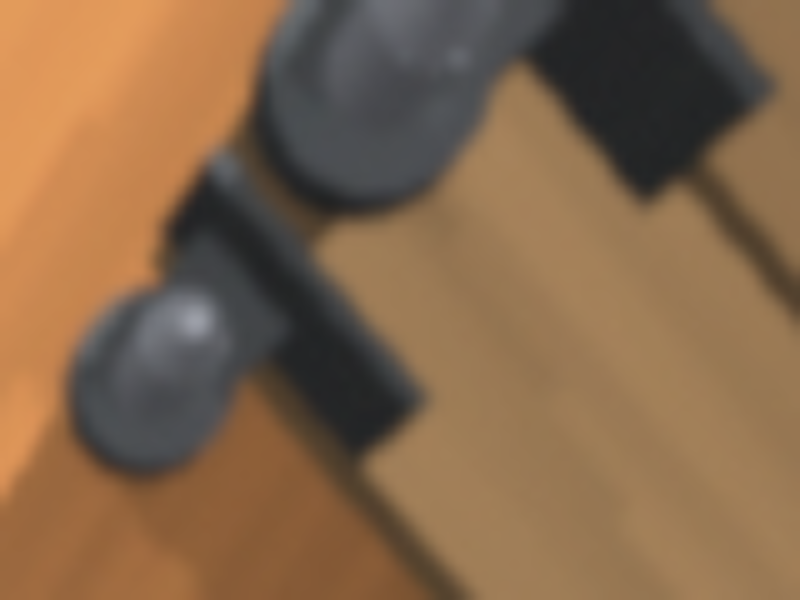

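Run:
```python
from h import *
print('pin low tip',ptz('w4',389.5,32,.078),'lug',ptz('w4',385,39.5,.052))
print('upper lug pts: left edge, lowest', ptz('w4',396.3,10,.166), ptz('w4',406,20,.166))
q=cloud('w4')
# lug disc fits
def circ(mask):
    p=q[mask][:,:2]; (c,r)=cv2.minEnclosingCircle(p.astype(np.float32)); return c,r,len(p)
v,u=np.mgrid[0:480,0:640]
P=q
near=lambda z,c,r:(abs(P[...,2]-z)<.003)&(np.hypot(P[...,0]-c[0],P[...,1]-c[1])<r)
for c,z in [((.661,-.256),.052),((.661,-.256),.166)]:
    m=near(z,c,.013); print(z,circ(m)); 
# cupboard yaw
m=(q[...,2]>.211)&(q[...,2]<.219); m[:, :440]=0
cnt=q[m]; 
# front top edge: fit edge in image columns
e=[]
for vv in range(10,200,5):
    us=np.where(m[vv])[0]
    if len(us): e.append(q[vv,us[0]])
e=np.array(e); a=np.polyfit(e[:,0],e[:,1],1); print('front edge ang',np.degrees(np.arctan(a[0])),np.std(e[:,1]-np.polyval(a,e[:,0])),e[0],e[-1])
print('pin dist from front', [ (p[1]-np.polyval(a,p[0]))*np.cos(np.arctan(a[0])) for p in [ptz('w4',389.5,32,.078),ptz('w4',385,39.5,.052)]])
# door
m=np.zeros((480,640),bool); m[100:290,302:350]=1
p=q[m]; pl=np.linalg.lstsq(np.c_[p[:,:2],np.ones(len(p))],p[:,2],rcond=None)[0]; print('top plane',pl,p.mean(0))
s=bot.state(); zt=p[:,2].mean(); print(zt)
k=ptz('w4',326.4,49.3,zt-.022); print('knuckle',k)
cl=[]
for vv in range(100,290,5):
    g=load('w4')[0][vv,280:380].astype(float).sum(1)
    pass
far=ptz('w4',(299+352.5)/2,92.5,zt); print('far edge',far,'nearmid',ptz('w4',(301.5+350.5)/2,290,zt))
T=s['ee_pos']; Rm=R.from_rotvec(s['ee_rot']).as_matrix()
for n_,pp in [('k',k),('far',far)]: print(n_,Rm.T@(pp-T))
```

```text
pin low tip [ 0.66060199 -0.25623218  0.078     ] lug [ 0.65988472 -0.254448    0.052     ]
upper lug pts: left edge, lowest [ 0.66656015 -0.25017328  0.166     ] [ 0.65712185 -0.24879007  0.166     ]
0.052 ((0.6601510643959045, -0.2586122453212738), 0.010524140670895576, 226)
0.166 ((0.6601090431213379, -0.2582084834575653), 0.010225910693407059, 294)
front edge ang -12.52662093654831 0.0003243310620809713 [ 0.62816661 -0.26302908  0.21175232] [ 0.47438587 -0.22895853  0.21264049]
pin dist from front [np.float64(0.013786776402539988), np.float64(0.015372913636890511)]
 ** On entry to DLASCL parameter number  4 had an illegal value
 ** On entry to DLASCL parameter number  4 had an illegal valueTraceback (most recent call last):
  File "<stdin>", line 25, in <module>
    x, resids, rank, s = _umath_linalg.lstsq(a, b, rcond,
                         ~~~~~~~~~~~~~~~~~~~^^^^^^^^^^^^^
                                             signature=signature)
                                             ^^^^^^^^^^^^^^^^^^^^
    raise LinAlgError("SVD did not converge in Linear Least Squares")
numpy.linalg.LinAlgError: SVD did not converge in Linear Least Squares
```

Run:
```python
from h import *
q=cloud('w4')
m=np.zeros((480,640),bool); m[100:290,305:347]=1
p=q[m]; p=p[~np.isnan(p[:,0])]; pl=np.linalg.lstsq(np.c_[p[:,:2],np.ones(len(p))],p[:,2],rcond=None)[0]; print('top plane',pl)
s=bot.state(); zt=p[:,2].mean(); print(zt)
k=ptz('w4',326.4,49.3,zt-.022); print('knuckle',k)
far=ptz('w4',(299+352.5)/2,92.5,zt); nm=ptz('w4',(301.5+350.5)/2,290,zt);print('far edge',far,'nearmid',nm)
d=far-nm; print('door y ang',np.degrees(np.arctan2(d[1],d[0])))
T=s['ee_pos']; Rm=R.from_rotvec(s['ee_rot']).as_matrix()
for n_,pp in [('k',k),('far',far)]: print(n_,Rm.T@(pp-T))
pin=np.array([.6604,-.2557,.166]); print('pin rel k in tool', Rm.T@(pin-k), 'ang tool x',np.degrees(np.arctan2(Rm[1,0],Rm[0,0])))
kl=k-np.array([0,0,.136]); print('knuckle_low z',kl[2],'above seat',kl[2]-.052)
```

```text
top plane [-0.00302916 -0.00568147  0.38221203]
0.38104400734348215
knuckle [ 0.67914798 -0.17840582  0.35904401]
far edge [ 0.67219115 -0.1672875   0.38104401] nearmid [ 0.64292848 -0.12249953  0.38104401]
door y ang -56.8410015831312
k [0.09453098 0.00336656 0.06179569]
far [0.08138972 0.00304862 0.03981341]
pin rel k in tool [0.05443823 0.0582157  0.19297481] ang tool x -56.56937471513354
knuckle_low z 0.22304400734348212 above seat 0.17104400734348213
```

Emit:
arm_command(
  translation=[
    [0, 0, 10],
    [0, 0, 15],
    [0, 0, 15],
    [0, 0, 15],
    [0, 0, 15],
    [0, 0, 15],
    [0, 0, 15],
    [0, 0, 10],
    [0, 0, 0],
  ],
  twist=[0, 0, 0, 0, 0, 0, 0, 0, 0],
)

```text
time: 8.57
ee_pos: [0.6291, -0.0956, 0.3084]
ee_rot: [2.767, -1.484, -0.008]
force: [-0.2, 0.4, -4.9]
gripper_width: 0.0131
```

Emit:
arm_command(
  translation=[
    [10, 11, 0],
    [10, 11, 0],
    [10, 10, 0],
    [0, 0, 0],
    [0, 0, 0],
  ],
  twist=[0, 0, 0, 0, 0],
)

```text
time: 8.98
ee_pos: [0.6194, -0.143, 0.3126]
ee_rot: [-2.764, 1.493, -0.003]
force: [0.0, 0.4, -3.9]
gripper_width: 0.0135
```

Run:
```python
from h import *
s=bot.state();print(s['joint_pos'],s['ee_pos'],R.from_rotvec(s['ee_rot']).as_matrix())
shot('wrist','w5')
```

```text
[-0.44509045  0.510691    0.88274729  1.66095643 -0.42248958  1.17095275
 -2.01894948] [ 0.6194377  -0.1430175   0.31262416] [[ 5.48114065e-01 -8.36401862e-01  1.70226177e-03]
 [-8.36402465e-01 -5.48115534e-01 -5.27797989e-04]
 [ 1.37448734e-03 -1.13448244e-03 -9.99998412e-01]]
```

View pics/w5.png

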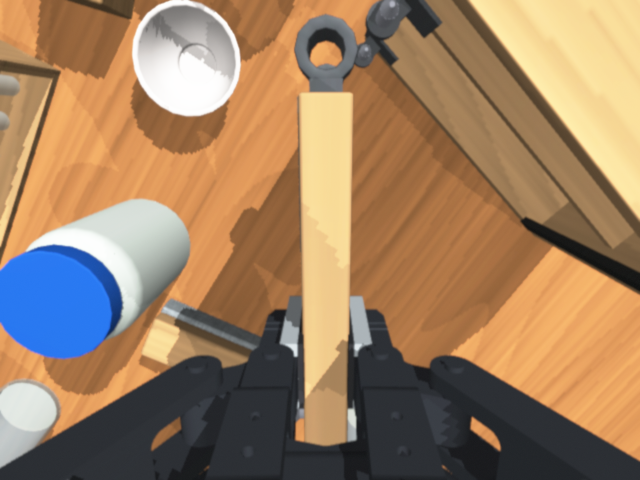

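Run:
```python
from h import *
crop('w5',290,0,430,100,5.5,'c8')
q=cloud('w5')
m=np.zeros((480,640),bool); m[100:290,305:347]=1
p=q[m]; p=p[~np.isnan(p[:,0])]; zt=p[:,2].mean(); print(zt, q[2:12:2,388:400:2,2])
```

```text
0.2725856992658336 [[0.18981115 0.190918   0.1917009  0.19274852 0.18760212 0.16597025]
 [0.19233909 0.19264024 0.19189962 0.19159777 0.1899745  0.16461182]
 [0.19084853 0.19187301 0.19187241 0.19127315 0.1873678  0.18476822]
 [0.19025427 0.19061945 0.19074323 0.19055576 0.1885936  0.18496999]
 [0.18937356 0.19036548 0.18936321 0.18940562 0.18604518 0.18624667]]
```

View pics/c8.png

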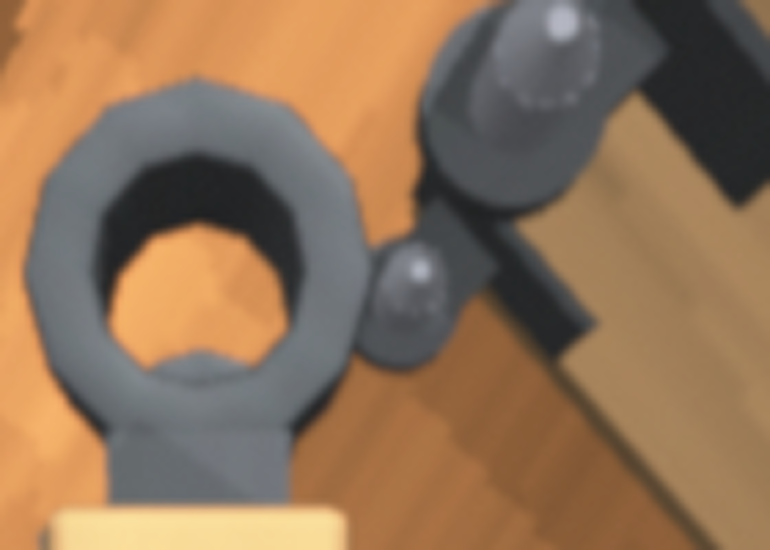

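Run:
```python
from h import *
s=bot.state();Rm=R.from_rotvec(s['ee_rot']).as_matrix();T=s['ee_pos']
f=lambda p:np.round(Rm.T@(p-T)*1000,1)
a=ptz('w5',392.2,3.6,.192);b=ptz('w5',366.4,49.1,.078)
k=ptz('w5',326.2,48.7,.2506);k2=ptz('w5',326.2,56.4,.2286)
for n,p in zip(['up','low','k','k2'],[a,b,k,k2]): print(n,p,f(p))
print(f(a)-f(k),f(b)-f(k))
```

```text
up [ 0.66114824 -0.25639601  0.192     ] [118.7  29.  120.3]
low [ 0.66082932 -0.25615804  0.078     ] [118.2  29.3 234.3]
k [ 0.66982282 -0.22014998  0.2506    ] [93.2  1.7 61.7]
k2 [ 0.67025717 -0.22085581  0.2286    ] [94.   1.8 83.7]
[25.5 27.3 58.6] [ 25.   27.6 172.6]
```

Emit:
arm_command(
  translation=[
    [5, 5.5, 0],
    [7, 8, 0],
    [7, 8, 0],
    [6, 6, 0],
    [0, 0, 0],
    [0, 0, 0],
    [0, 0, 0],
  ],
  twist=[0, 0, 0, 0, 0, 0, 0],
)

```text
time: 9.62
ee_pos: [0.6112, -0.1757, 0.3114]
ee_rot: [-2.767, 1.487, 0.001]
force: [0.6, 0.0, -4.0]
gripper_width: 0.0135
```

Run:
```python
from h import *
s=bot.state();print(s['ee_pos'],s['force'])
Rm=R.from_rotvec(s['ee_rot']).as_matrix();print(Rm)
shot('wrist','w6');shot('side','s6');crop('w6',290,0,430,100,5.5,'c9');
q=cloud('w6')
m=np.zeros((480,640),bool); m[100:290,305:347]=1
p=q[m]; p=p[~np.isnan(p[:,0])]; print(p[:,2].mean())
print('pin-tool est',Rm.T@(np.array([.661,-.2563,.192])-s['ee_pos']))
print(proj('w6',[.661,-.2563,.192]),proj('w6',[.661,-.2563,.078]))
```

```text
[ 0.61115803 -0.17571314  0.31136722] [ 5.70593596e-01  2.08129118e-03 -3.99483799e+00]
[[ 5.51953098e-01 -8.33875156e-01  4.76690008e-05]
 [-8.33874927e-01 -5.51952902e-01  7.75240282e-04]
 [-6.20142568e-04 -4.67646260e-04 -9.99999698e-01]]
0.27123189317879154
pin-tool est [0.09478382 0.00297399 0.11930709]
[332.43873207  63.18632409] [329.76282071  84.03396085]
```

View pics/c9.png

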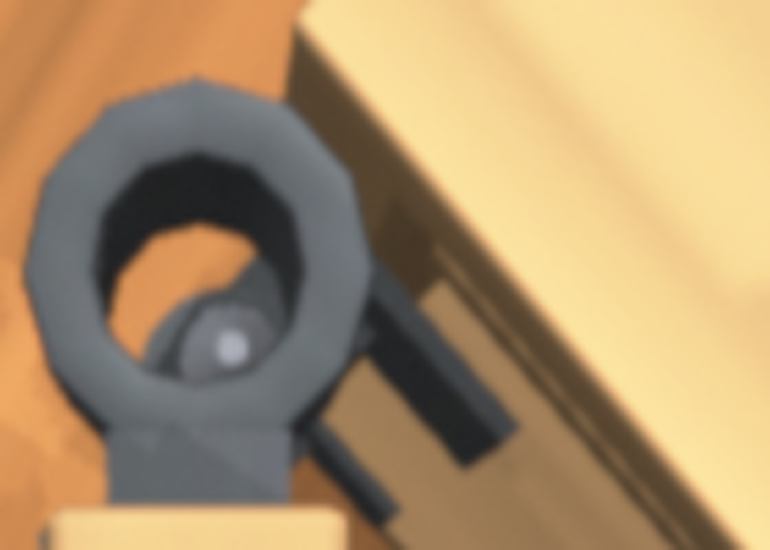

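View pics/s6.png

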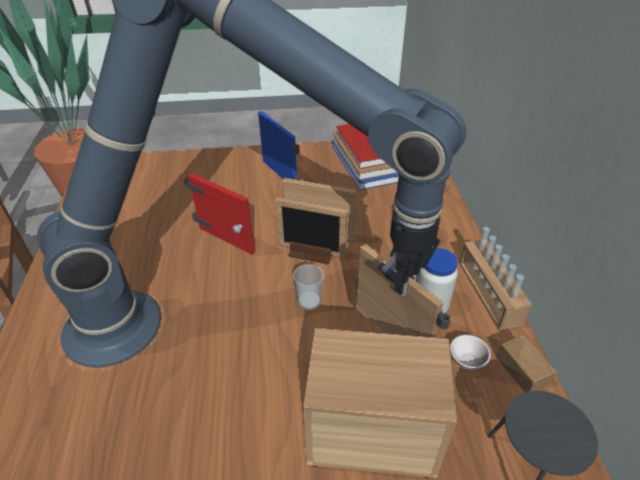

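Run:
```python
from h import *
_,_,K,P=load('w6')
s=bot.state();Rm=R.from_rotvec(s['ee_rot']).as_matrix();T=s['ee_pos']
f=lambda p:np.round(Rm.T@(p-T)*1000,1)
a=ptz('w6',332.2,63,.192)
for v in (48,48.7,49.3):
  k=ptz('w6',326.2,v,.2492);print('k',f(k))
k2=ptz('w6',326.2,56.4,.2272)
print('tip',a,f(a),'k2',f(k2))
# project ideal circles to check measured ring pixel geometry
for nm,dz,r in [('upper bore',0,5.5),('outer',0,9.5),('lower bore',-.022,5.5)]:
  c=ptz('w6',326.2,48.9,.2492); th=np.linspace(0,2*np.pi,73)
  pp=np.array([proj('w6',[c[0]+r/1e3*np.cos(t),c[1]+r/1e3*np.sin(t),.2492+dz]) for t in th])
  print(nm,(pp.min(0)-[290,0])*5.5,(pp.max(0)-[290,0])*5.5)
```

```text
k [92.6  0.7 62. ]
k [92.4  0.7 62. ]
k [92.2  0.7 62. ]
tip [ 0.6611245  -0.25630492  0.192     ] [ 95.2   3.4 119.2] k2 [93.2  0.8 84. ]
upper bore [ 95.65084615 154.52204277] [302.62331468 380.43897704]
outer [20.38077939 69.38873975] [377.95962399 459.73995305]
lower bore [110.3610004  228.11895858] [286.69949803 419.35134317]
```

Emit:
arm_command(
  translation=[
    [2.4, 2.6, 0],
    [0, 0, 5],
    [0, 0, 10],
    [0, 0, 10],
    [0, 0, 5],
    [0, 0, 0],
    [0, 0, 0],
    [0, 0, 0],
  ],
  twist=[0, 0, 0, 0, 0, 0, 0, 0],
)

```text
time: 10.38
ee_pos: [0.6103, -0.1796, 0.2816]
ee_rot: [2.767, -1.487, 0.001]
force: [0.3, -0.2, -4.0]
gripper_width: 0.0131
```

Run:
```python
from h import *
s=bot.state();print(s['ee_pos'],s['force'],s['joint_vel'].max())
shot('wrist','w7');crop('w7',290,0,430,100,5.5,'c10');
q=cloud('w7')
m=np.zeros((480,640),bool); m[100:290,305:347]=1
p=q[m]; p=p[~np.isnan(p[:,0])]; zt=p[:,2].mean();print(zt, 'above seat',zt-.044-.166)
pl=np.linalg.lstsq(np.c_[p[:,:2],np.ones(len(p))],p[:,2],rcond=None)[0];print(pl)
```

```text
[ 0.61033743 -0.17957993  0.28160587] [ 0.31629765 -0.1659435  -3.98936812] 0.00368266711381667
0.2415159708875703 above seat 0.03151597088757027
[ 0.00384677 -0.00065427  0.23891071]
```

View pics/c10.png

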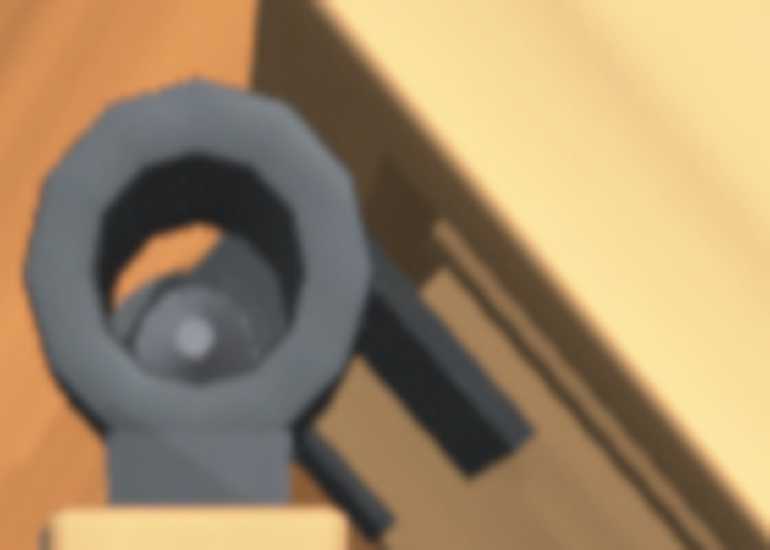

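Run:
```python
from h import *
s=bot.state();Rm=R.from_rotvec(s['ee_rot']).as_matrix();T=s['ee_pos']
f=lambda p:np.round(Rm.T@(p-T)*1000,2)
print('tip',f(ptz('w7',325.1,61.3,.192)))
k=ptz('w7',326.2,48.9,.2195); print('k',f(k))
for e in (0,):
  for z in (.2195,.1975,.192): print(z,((proj('w7',[k[0],k[1],z]))-[290,0])*5.5)
print('low mouth top/bot', f(ptz('w7',326.2,222/5.5,.1975)), f(ptz('w7',326.2,384/5.5,.1975)))
```

```text
tip [ 9.183e+01 -8.000e-02  8.994e+01]
k [91.88  0.25 62.44]
0.2195 [199.1  268.95]
0.1975 [198.37603674 325.17844646]
0.192 [198.22733942 336.72740148]
low mouth top/bot [97.73  0.3  84.44] [88.46  0.3  84.44]
```

Emit:
arm_command(
  translation=[
    [0, -0.3, 2],
    [0, 0, 4],
    [0, 0, 4],
    [0, 0, 4],
    [0, 0, 4],
    [0, 0, 0],
    [0, 0, 0],
  ],
  twist=[0, 0, 0, 0, 0, 0, 0],
)

```text
time: 11.02
ee_pos: [0.6103, -0.1792, 0.263]
ee_rot: [2.767, -1.487, -0.001]
force: [0.6, -0.3, -3.4]
gripper_width: 0.0131
```

Run:
```python
from h import *
s=bot.state();print(s['ee_pos'],s['force'],s['ft_torque'])
shot('wrist','w8');crop('w8',290,0,430,100,5.5,'c11');
q=cloud('w8')
m=np.zeros((480,640),bool); m[100:290,305:347]=1
p=q[m]; p=p[~np.isnan(p[:,0])]; zt=p[:,2].mean();print(zt, 'above seat',zt-.044-.166)
```

```text
[ 0.61025939 -0.17917672  0.2630289 ] [ 0.6206403  -0.31467907 -3.38888653] [-0.04774239 -0.00793062 -0.0447484 ]
0.2228955197959094 above seat 0.012895519795909388
```

View pics/c11.png

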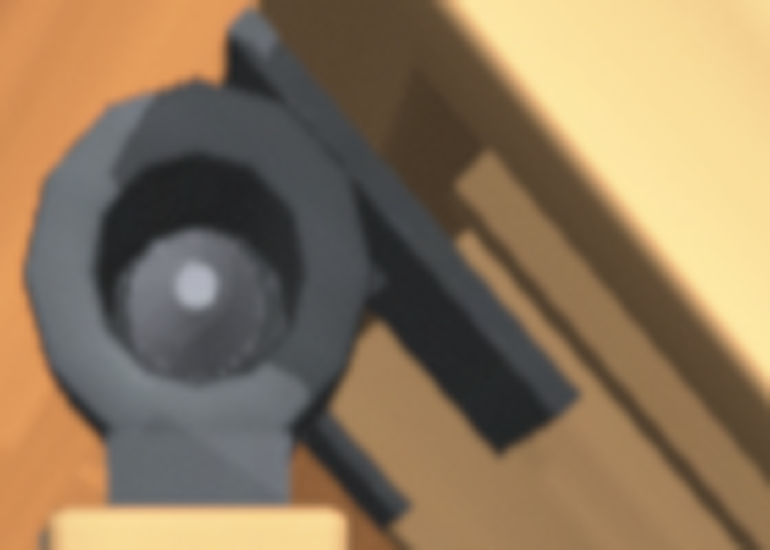

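Emit:
arm_command(
  translation=[
    [0, 0, 2.5],
    [0, 0, 2.5],
    [0, 0, 2.5],
    [0, 0, 2.5],
    [0, 0, 0],
    [0, 0, 0],
  ],
  twist=[0, 0, 0, 0, 0, 0],
)

```text
time: 11.57
ee_pos: [0.6104, -0.1792, 0.2532]
ee_rot: [2.767, -1.487, -0.001]
force: [-0.5, -0.3, -4.8]
gripper_width: 0.0132
```

Emit:
arm_command(
  translation=[
    [0, 0, 1.2],
    [0, 0, 1.2],
    [0, 0, 0],
    [0, 0, 0],
  ],
  twist=[0, 0, 0, 0],
)

```text
time: 11.9
ee_pos: [0.6104, -0.1793, 0.251]
ee_rot: [-2.767, 1.487, 0.0]
force: [-0.4, -0.4, -4.1]
gripper_width: 0.0134
```

Run:
```python
from h import *
s=bot.state();print(s['ee_pos'],s['force'],s['ft_torque'])
shot('wrist','w9');crop('w9',290,0,430,100,5.5,'c12');
q=cloud('w9')
m=np.zeros((480,640),bool); m[100:290,305:347]=1
p=q[m]; p=p[~np.isnan(p[:,0])]; zt=p[:,2].mean();print(zt, 'above seat',zt-.044-.166)
```

```text
[ 0.61039445 -0.1792502   0.2510301 ] [-0.36398022 -0.43728449 -4.06378204] [-0.03695448 -0.06083467  0.00776689]
0.21089916293439542 above seat 0.000899162934395431
```

View pics/c12.png

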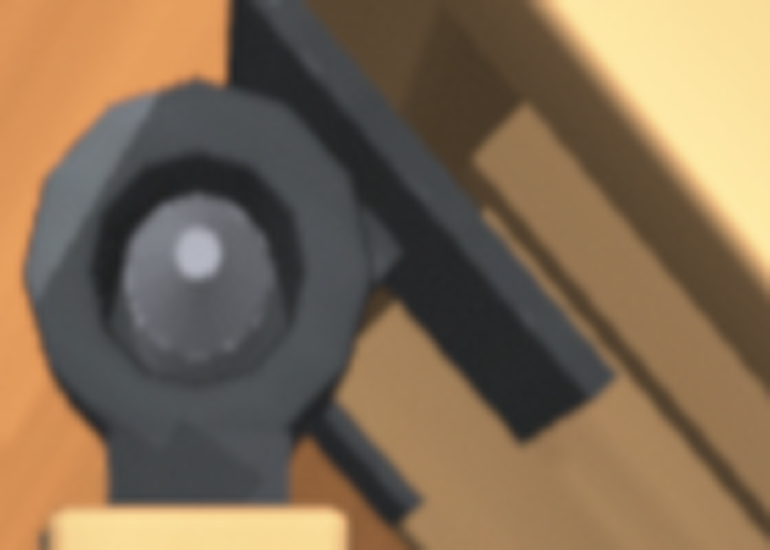

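Continue in small steps until the seat takes the weight.

Emit:
arm_command(
  translation=[
    [0, 0, 0.8],
    [0, 0, 0],
    [0, 0, 0],
  ],
  twist=[0, 0, 0],
)

```text
time: 12.2
ee_pos: [0.6104, -0.1793, 0.2503]
ee_rot: [-2.767, 1.487, -0.0]
force: [-0.1, -0.0, -5.0]
gripper_width: 0.0132
```

Emit:
arm_command(
  translation=[
    [0, 0, 0.6],
    [0, 0, 0],
    [0, 0, 0],
  ],
  twist=[0, 0, 0],
)

```text
time: 12.45
ee_pos: [0.6105, -0.1793, 0.2501]
ee_rot: [-2.767, 1.487, -0.001]
force: [-0.5, 0.3, -1.4]
gripper_width: 0.0133
```

Emit:
arm_command(
  translation=[
    [0, 0, 0.4],
    [0, 0, 0],
    [0, 0, 0],
  ],
  twist=[0, 0, 0],
)

```text
time: 12.7
ee_pos: [0.6105, -0.1792, 0.2499]
ee_rot: [-2.767, 1.487, -0.0]
force: [-2.8, 1.2, 3.7]
gripper_width: 0.0132
```

Emit:
arm_command(
  translation=[
    [0, 0, 0],
    [0, 0, 0],
    [0, 0, 0],
    [0, 0, 0],
    [0, 0, 0],
  ],
  twist=[0, 0, 0, 0, 0],
  gripper=0.5,
)

```text
time: 13.12
ee_pos: [0.6105, -0.1794, 0.2492]
ee_rot: [2.767, -1.487, 0.0]
force: [0.2, -0.2, -0.2]
gripper_width: 0.0428
```

Run:
```python
from h import *
s=bot.state();print(s['ee_pos'],s['force'],s['ft_torque'])
shot('wrist','w10')
q=cloud('w10')
m=np.zeros((480,640),bool); m[100:290,305:347]=1
p=q[m]; p=p[~np.isnan(p[:,0])]; zt=p[:,2].mean();print(zt, 'above seat',zt-.044-.166)
```

```text
[ 0.61047765 -0.17935697  0.2492168 ] [ 0.21360177 -0.22057057 -0.21744221] [-0.02404828  0.01146896  0.02451383]
0.208994869173238 above seat -0.0010051308267619852
```

View pics/w10.png

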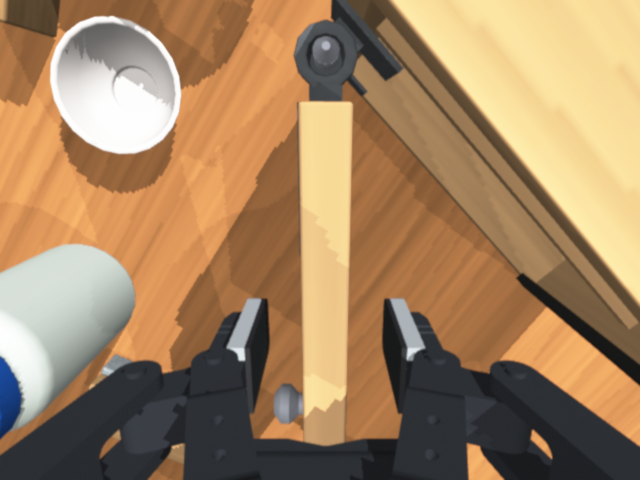

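Emit:
arm_command(
  translation=[
    [0, 0, -10],
    [0, 0, -15],
    [0, 0, -20],
    [0, 0, -20],
    [0, 0, 0],
  ],
  twist=[0, 0, 0, 0, 0],
)

```text
time: 13.58
ee_pos: [0.6119, -0.1807, 0.3192]
ee_rot: [-2.766, 1.487, -0.012]
force: [-0.2, -0.7, 0.9]
gripper_width: 0.0429
```

Emit:
arm_command(
  translation=[
    [-16, -8, 0],
    [-16, -8, 0],
    [-16, -8, 0],
    [-16, -8, 0],
    [-17, -8, 0],
    [0, 0, 0],
    [0, 0, 0],
  ],
  twist=[0, 0, 0, 0, 0, 0, 0],
  gripper=0,
)

```text
time: 14.17
ee_pos: [0.5992, -0.0885, 0.3143]
ee_rot: [-2.769, 1.483, 0.0]
force: [0.1, -0.4, 0.6]
gripper_width: -0.0001
```

Run:
```python
from h import *
s=bot.state();print(s['ee_pos'],s['force'],s['gripper_width'],s['joint_pos'])
shot('wrist','w11')
Rm=R.from_rotvec(s['ee_rot']).as_matrix()
print('pin in tool',Rm.T@(np.array([.661,-.2563,.192])-s['ee_pos']))
q=cloud('w11'); m=abs(q[...,2]-.21)<.004; m[:, :300]=0
p=q[m][:,:2]; print(cv2.minAreaRect(p.astype(np.float32)))
```

```text
[ 0.59917132 -0.08846803  0.31434143] [ 0.11315615 -0.41409233  0.6258688 ] -0.0001487113126537872 [-0.56875691  0.45604097  0.90063658  1.73079943 -0.38908425  1.1450656
 -2.10790224]
pin in tool [0.1740109  0.04152341 0.1222857 ]
((0.5592393279075623, -0.16669929027557373), (0.08702549338340759, 0.14565609395503998), 33.32769012451172)
```

View pics/w11.png

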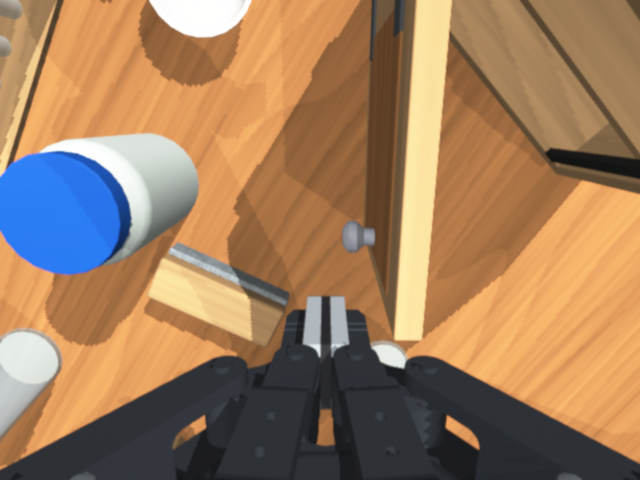

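Emit:
arm_command(
  translation=[
    [0, 0, 10],
    [0, 0, 15],
    [0, 0, 15],
    [0, 0, 11],
    [0, 0, 0],
    [0, 0, 0],
  ],
  twist=[0, 0, 0, 0, 0, 0],
)

```text
time: 14.72
ee_pos: [0.5987, -0.0904, 0.2626]
ee_rot: [2.765, -1.489, -0.002]
force: [0.9, 0.0, -0.1]
gripper_width: -0.0001
```

Emit:
arm_command(
  translation=[
    [0, 4, 0],
    [0, 4, 0],
    [0, 4, 0],
    [0, 4, 0],
    [0, 0, 0],
  ],
  twist=[0, 0, 0, 0, 0],
)

```text
time: 15.13
ee_pos: [0.5849, -0.0994, 0.2638]
ee_rot: [-2.766, 1.489, -0.0]
force: [-0.5, -0.4, 0.6]
gripper_width: -0.0
```

Run:
```python
from h import *
s=bot.state();print(s['ee_pos'],s['force'])
shot('wrist','w12')
Rm=R.from_rotvec(s['ee_rot']).as_matrix()
print('pin in tool',Rm.T@(np.array([.661,-.2563,.192])-s['ee_pos']))
```

```text
[ 0.58491627 -0.09943234  0.26379816] [-0.53177208 -0.38144822  0.59211478]
pin in tool [0.17283981 0.02289885 0.0717859 ]
```

View pics/w12.png

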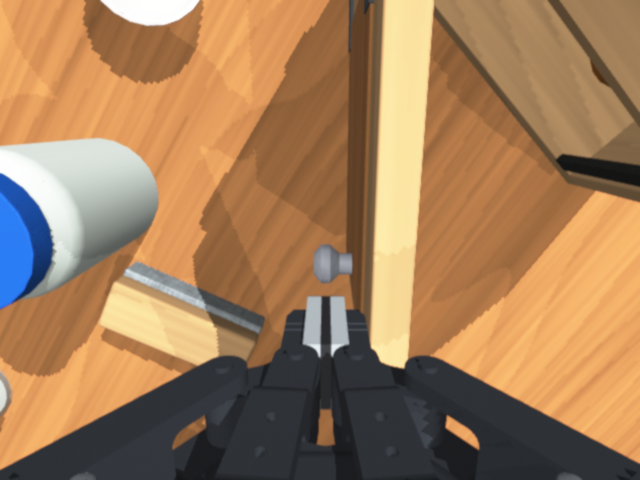

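Emit:
arm_command(
  translation=[
    [0, 3, 0],
    [-0.5, 4, 0],
    [-0.8, 7, 0],
    [-0.8, 7, 0],
    [-0.8, 7, 0],
    [-0.8, 7, 0],
    [-0.8, 7, 0],
    [-0.8, 7, 0],
    [-0.8, 7, 0],
    [-0.8, 7, 0],
    [-0.8, 7, 0],
    [-0.8, 7, 0],
  ],
  twist=[0, -0.02, -0.04, -0.04, -0.04, -0.04, -0.04, -0.04, -0.04, -0.04, -0.04, -0.04],
)

```text
time: 16.18
ee_pos: [0.5243, -0.1457, 0.2633]
ee_rot: [-3.018, 0.873, -0.0]
force: [-0.7, 0.1, 0.2]
gripper_width: -0.0006
```

Run:
```python
from h import *
s=bot.state();print(s['ee_pos'],s['force'])
shot('wrist','w13')
Rm=R.from_rotvec(s['ee_rot']).as_matrix()
print('pin in tool',Rm.T@(np.array([.661,-.2563,.192])-s['ee_pos']),'ang',np.degrees(np.arctan2(Rm[1,0],Rm[0,0])))
```

```text
[ 0.5243353  -0.14568873  0.26334316] [-0.69699258  0.11872001  0.18247259]
pin in tool [0.17460457 0.02058413 0.07135459] ang -32.26713816624106
```

View pics/w13.png

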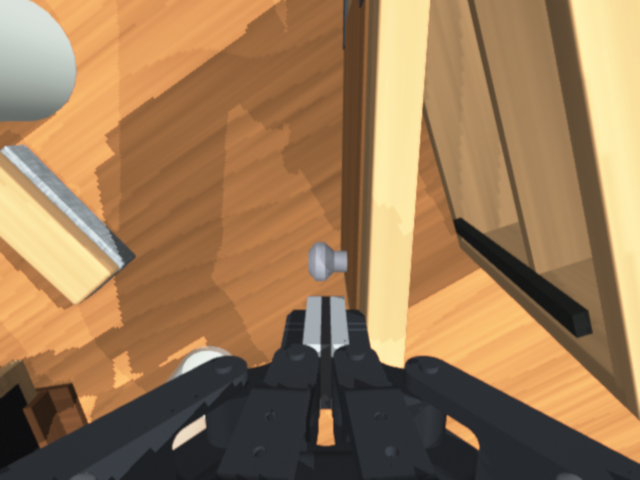

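Emit:
arm_command(
  translation=[
    [-0.8, 7, 0],
    [-0.8, 7, 0],
    [-0.8, 7, 0],
    [-0.8, 7, 0],
    [-0.8, 7, 0],
    [-0.8, 7, 0],
    [-0.8, 7, 0],
    [-0.4, 3.5, 0],
    [0, 0, 0],
    [0, 0, 0],
  ],
  twist=[-0.04, -0.04, -0.04, -0.04, -0.04, -0.04, -0.04, -0.02, 0, 0],
)

```text
time: 17.07
ee_pos: [0.4973, -0.1902, 0.2633]
ee_rot: [-3.113, 0.418, -0.0]
force: [-0.6, 0.4, 0.4]
gripper_width: 0.0002
```

Run:
```python
from h import *
s=bot.state();print(s['ee_pos'],s['force'])
shot('wrist','w14')
Rm=R.from_rotvec(s['ee_rot']).as_matrix()
print('pin in tool',Rm.T@(np.array([.661,-.2563,.192])-s['ee_pos']),'ang',np.degrees(np.arctan2(Rm[1,0],Rm[0,0])))
```

```text
[ 0.4973396  -0.19022734  0.26328999] [-0.59427403  0.42362432  0.36942399]
pin in tool [0.17529688 0.02054173 0.07128552] ang -15.30986548448798
```

View pics/w14.png

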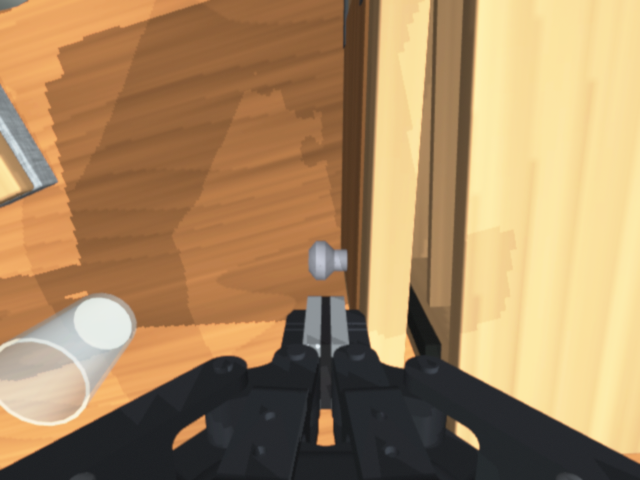

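Almost shut; about 3° left. Small steps with force checks.

Emit:
arm_command(
  translation=[
    [-0.2, 2, 0],
    [-0.2, 2, 0],
    [-0.2, 2, 0],
    [0, 1, 0],
    [0, 0, 0],
    [0, 0, 0],
  ],
  twist=[-0.012, -0.012, -0.012, -0.005, 0, 0],
)

```text
time: 17.62
ee_pos: [0.4949, -0.197, 0.2633]
ee_rot: [-3.121, 0.353, 0.0]
force: [-0.9, 0.8, -0.1]
gripper_width: -0.0
```

Emit:
arm_command(
  translation=[
    [0, 1, 0],
    [0, 1, 0],
    [0, 0, 0],
    [0, 0, 0],
  ],
  twist=[-0.005, -0.005, 0, 0],
)

```text
time: 17.95
ee_pos: [0.4945, -0.199, 0.2633]
ee_rot: [-3.123, 0.338, -0.0]
force: [-0.0, 0.5, 0.1]
gripper_width: -0.0002
```

Emit:
arm_command(
  translation=[
    [0, 1, 0],
    [0, 0, 0],
    [0, 0, 0],
  ],
  twist=[0, 0, 0],
)

```text
time: 18.2
ee_pos: [0.4945, -0.1994, 0.2633]
ee_rot: [-3.123, 0.337, 0.0]
force: [-0.3, 1.9, 0.9]
gripper_width: -0.0002
```

Emit:
arm_command(
  translation=[
    [0, 1, 0],
    [0, 0, 0],
    [0, 0, 0],
  ],
  twist=[0, 0, 0],
)

```text
time: 18.45
ee_pos: [0.4944, -0.1996, 0.2632]
ee_rot: [-3.121, 0.336, 0.001]
force: [0.9, 4.8, 2.2]
gripper_width: -0.0
```

Run:
```python
from h import *
s=bot.state();print(s['ee_pos'],s['force'])
shot('wrist','w15')
Rm=R.from_rotvec(s['ee_rot']).as_matrix()
print('pin in tool',Rm.T@(np.array([.661,-.2563,.192])-s['ee_pos']),'ang',np.degrees(np.arctan2(Rm[1,0],Rm[0,0])))
```

```text
[ 0.49443563 -0.19955521  0.26321812] [0.90950063 4.75666716 2.17824002]
pin in tool [0.17486169 0.02020331 0.07106966] ang -12.270862602165153
```

View pics/w15.png

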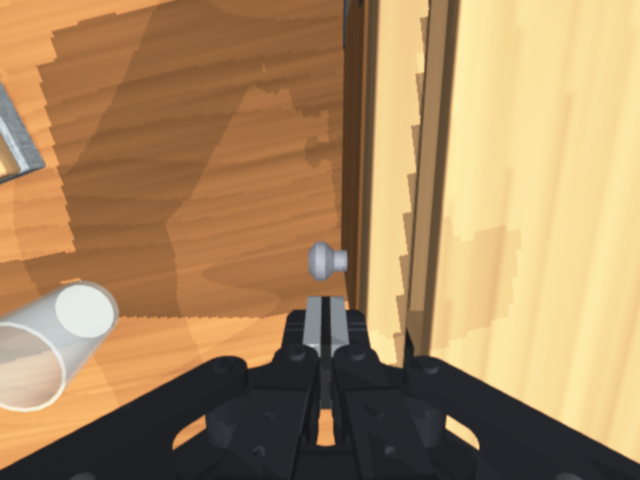

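Emit:
arm_command(
  translation=[
    [0, -3, 0],
    [0, -10, 0],
    [0, -15, 0],
    [0, 0, -15],
    [0, 0, -25],
    [0, 0, -30],
    [0, 0, -30],
    [20, 0, -30],
    [20, 0, 0],
    [15, 0, 0],
    [0, 0, 0],
    [0, 0, 0],
  ],
  twist=[0, 0, 0, 0, 0, 0, 0, 0, 0, 0, 0, 0],
)

```text
time: 19.5
ee_pos: [0.5538, -0.1852, 0.3927]
ee_rot: [3.122, -0.338, -0.002]
force: [-0.8, -0.7, -0.3]
gripper_width: 0.0001
```

Run:
```python
from h import *
s=bot.state();print(s['ee_pos'],s['force'])
shot('wrist','w16');shot('top','t16');shot('side','s16')
q=cloud('w16')
m=abs(q[...,2]-.210)<.0018
im=load('w16')[0].copy(); im[m]=[255,0,0]; save('m16',im)
```

```text
[ 0.5538177  -0.18520539  0.39267753] [-0.82302851 -0.67349691 -0.2914382 ]
```

View pics/w16.png

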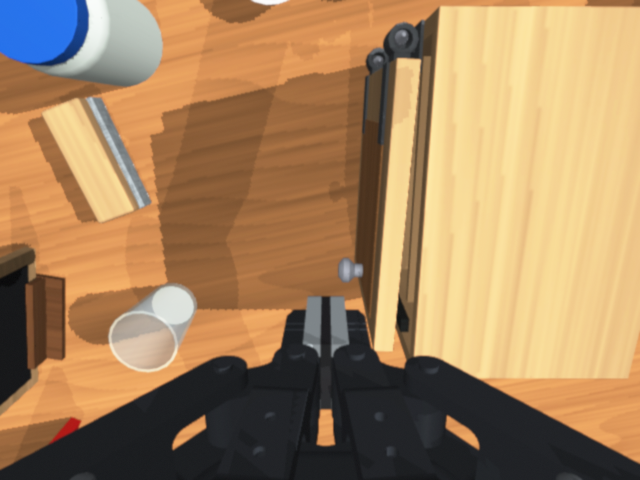

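View pics/t16.png

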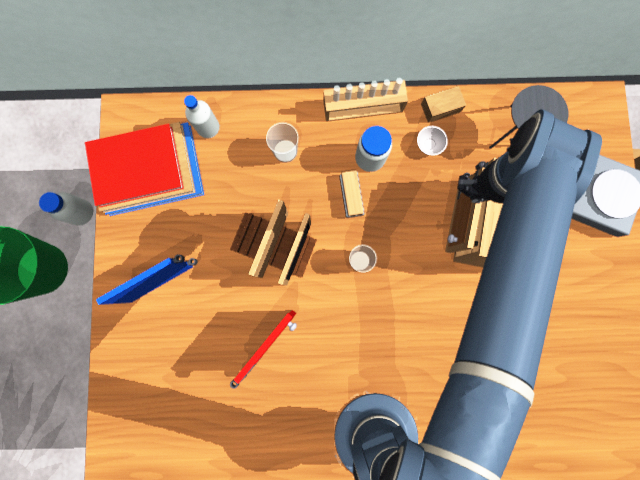

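View pics/s16.png

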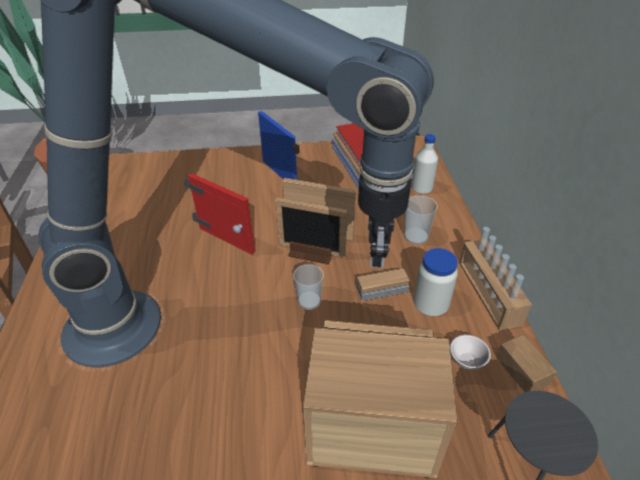

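Run:
```python
from h import *
q=cloud('w16')
v,u=np.mgrid[0:480,0:640]
reg=(u>372)&(u<425)&(v>62)&(v<350)
m=reg&(abs(q[...,2]-.2095)<.004)
L=[];Rr=[];C=[]
for vv in range(66,346,6):
    us=np.where(m[vv])[0]
    if len(us)>8: L.append(q[vv,us[0],:2]);Rr.append(q[vv,us[-1],:2]);C.append(q[vv,us,:2].mean(0))
for n,e in (('outer',L),('inner',Rr),('c',C)):
    e=np.array(e);a=np.polyfit(e[:,0],e[:,1],1);print(n,np.degrees(np.arctan(a[0])),len(e),'std',np.std(e[:,1]-np.polyval(a,e[:,0])))
print('door top z',np.median(q[m][:,2]),cv2.minAreaRect(q[m][:,:2].astype(np.float32)))
e=[]
mm=abs(q[...,2]-.215)<.004
for vv in range(20,370,6):
    us=np.where(mm[vv]&(u[vv]>412+ (25 if vv<100 else 0)-0))[0]
    if len(us): e.append(q[vv,us[0],:2])
e=np.array(e);f=np.array(e)
for _ in range(3):
    a=np.polyfit(f[:,0],f[:,1],1);r=abs(e[:,1]-np.polyval(a,e[:,0]));f=e[r<max(.001,1.5*np.median(r))]
print('cup front',np.degrees(np.arctan(a[0])),len(f))
C=np.array(C);print('dist centre line to front',[(c[1]-np.polyval(a,c[0]))*np.cos(np.arctan(a[0])) for c in C[::8]])
crop('w16',340,0,460,120,5,'c16');crop('w16',360,260,460,360,6,'c17')
```

```text
outer -13.999479246143506 47 std 0.0002980938828565959
inner -9.256725322502486 47 std 0.002360460557206485
c -12.861008488831676 47 std 0.0006780612412009255
door top z 0.20801401276168352 ((0.5524312853813171, -0.23583285510540009), (0.026824772357940674, 0.1853836327791214), 75.79398345947266)
cup front -12.899276050097189 47
dist centre line to front [np.float64(0.014661983227055803), np.float64(0.015190899210459175), np.float64(0.015342103918957229), np.float64(0.014120749679724875), np.float64(0.015280726358073341), np.float64(0.016367168170939788)]
```

View pics/c16.png

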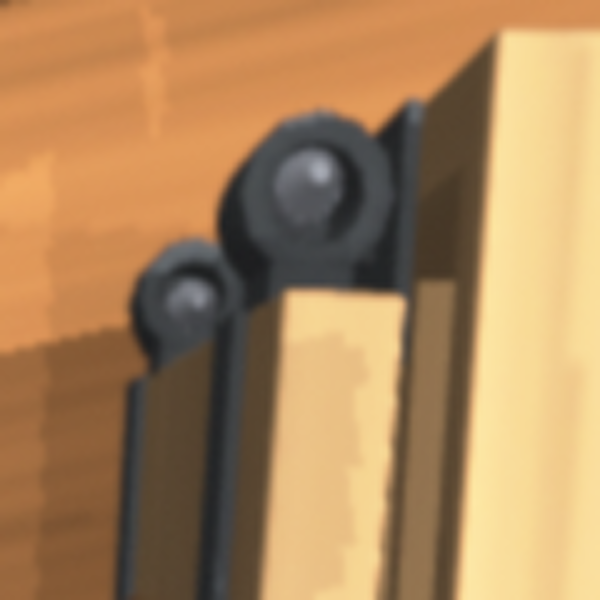

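View pics/c17.png

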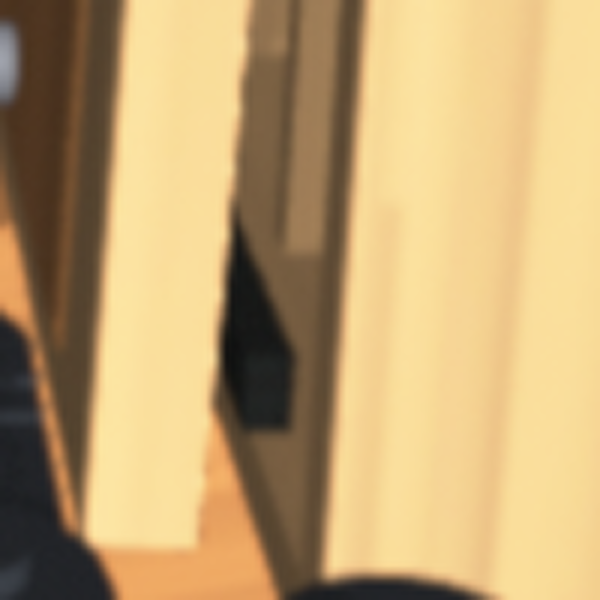

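Run:
```python
from h import *
g=lambda u,v,z:ptz('w16',u,v,z)[:2]
o=[g(396,58,.21),g(374.7,350,.21)];i=[g(420.8,58.4,.21),g(392.8,351.3,.21)];c=[g(439.4,7,.215),g(414.2,355,.215)]
for l in (o,i,c): d=l[0]-l[1];print(np.degrees(np.arctan2(d[1],d[0])),np.linalg.norm(d))
d=(c[0]-c[1])/np.linalg.norm(c[0]-c[1]);n=np.array([-d[1],d[0]])
print([round(float((p-c[1])@n)*1000,1) for p in o+i])
```

```text
-14.116510962109906 0.1857572995074073
-14.538305995047166 0.18662627684395805
-12.507050751168695 0.21091955935756954
[21.1, 26.3, 7.1, 13.7]
```

Run:
```python
from h import *
crop('w15',340,0,480,90,5.5,'c18');crop('w15',340,260,460,360,6,'c19')
```

```text
(no output)
```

View pics/c18.png

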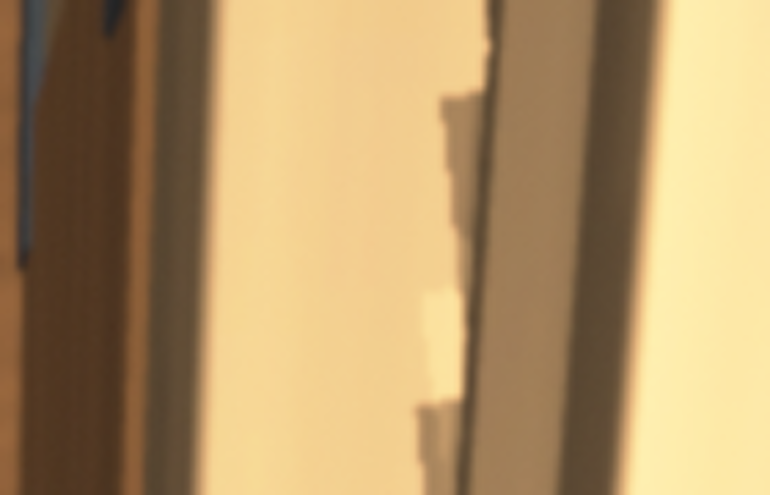

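View pics/c19.png

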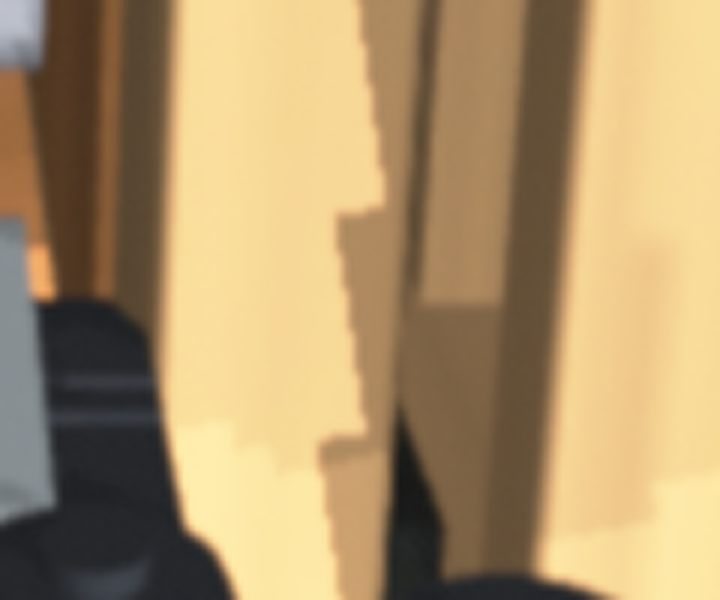

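Run:
```python
from h import *
g=lambda u,v,z:ptz('w15',u,v,z)[:2]
i=[g(428.2,32.7,.21),g(405.5,343.3,.21)];c=[g(458.2,21.8,.215),g(431.7,335,.215)]
o=[g(340+205/5.5,300/5.5,.21),g(340+162/6,260+380/6,.21)]
for l in (o,i,c): d=l[0]-l[1];print(np.degrees(np.arctan2(d[1],d[0])),np.linalg.norm(d))
d=(c[0]-c[1])/np.linalg.norm(c[0]-c[1]);n=np.array([-d[1],d[0]])
print([round(float((p-c[1])@n)*1000,1) for p in o+i])
print(i,c)
```

```text
-12.642234122249514 0.08149582294092134
-12.860115504108057 0.09430564152378407
-12.436534997109158 0.09002323522187192
[19.9, 20.2, 6.4, 7.1]
[array([ 0.58111164, -0.2465441 ]), array([ 0.48917153, -0.22555435])] [array([ 0.58135531, -0.25315833]), array([ 0.49344446, -0.2337711 ])]
```

Emit:
arm_command(
  translation=[
    [-20, 0, 0],
    [-20, 0, 0],
    [-15, 0, 0],
    [0, 0, 30],
    [0, 0, 30],
    [0, 0, 30],
    [0, 0, 25],
    [0, 0, 15],
    [0, 0, 0],
    [0, 9, 0],
    [0, 9, 0],
    [0, 0, 0],
  ],
  twist=[0, 0, 0, 0, 0, 0, 0, 0, 0, 0, 0, 0],
)

```text
time: 20.65
ee_pos: [0.496, -0.1941, 0.2651]
ee_rot: [3.121, -0.343, 0.005]
force: [-0.0, -0.4, 0.6]
gripper_width: 0.0
```

Emit:
arm_command(
  translation=[
    [0, 0, 0],
    [0, 2, 0],
    [0, 1.5, 0],
    [0, 1.5, 0],
    [0, 1, 0],
    [0, 1, 0],
    [0, 0.7, 0],
    [0, 0, 0],
    [0, 0, 0],
  ],
  twist=[0, 0, 0, 0, 0, 0, 0, 0, 0],
)

```text
time: 21.4
ee_pos: [0.4946, -0.1986, 0.2632]
ee_rot: [-3.123, 0.337, 0.0]
force: [-0.1, -1.0, -0.1]
gripper_width: 0.0002
```

Run:
```python
from h import *
s=bot.state();print(s['ee_pos'],s['force'])
Rm=R.from_rotvec(s['ee_rot']).as_matrix()
print('pin in tool',Rm.T@(np.array([.661,-.2563,.192])-s['ee_pos']),'ang',np.degrees(np.arctan2(Rm[1,0],Rm[0,0])))
```

```text
[ 0.49461059 -0.19858053  0.26322637] [-0.05562567 -1.02221925 -0.09463215]
pin in tool [0.17488461 0.02086616 0.07120496] ang -12.32891174814185
```

Emit:
arm_command(
  translation=[
    [0, 0.4, 0],
    [0, 0, 0],
    [0, 0, 0],
  ],
  twist=[0, 0, 0],
)

```text
time: 21.65
ee_pos: [0.4945, -0.199, 0.2633]
ee_rot: [-3.123, 0.337, 0.0]
force: [-0.2, 0.3, 0.2]
gripper_width: -0.0002
```

Emit:
arm_command(
  translation=[
    [0, 0.4, 0],
    [0, 0, 0],
    [0, 0, 0],
  ],
  twist=[0, 0, 0],
)

```text
time: 21.9
ee_pos: [0.4945, -0.1993, 0.2632]
ee_rot: [-3.123, 0.337, 0.0]
force: [0.5, 1.1, 0.1]
gripper_width: -0.0001
```

Emit:
arm_command(
  translation=[
    [0, 0.3, 0],
    [0, 0, 0],
    [0, 0, 0],
    [0, -0.1, 0],
    [0, -0.1, 0],
    [0, -0.1, 0],
    [0, -0.1, 0],
    [0, -0.1, 0],
    [0, -0.1, 0],
    [0, -0.1, 0],
    [0, -0.2, 0],
    [0, -0.2, 0],
  ],
  twist=[0, 0, 0, 0, 0, 0, 0, 0, 0, 0, 0, 0],
)

```text
time: 22.9
ee_pos: [0.4945, -0.199, 0.2633]
ee_rot: [3.123, -0.338, 0.0]
force: [0.4, 0.4, -0.6]
gripper_width: 0.0003
```

Emit:
arm_command(
  translation=[
    [0, -0.2, 0],
    [0, -0.2, 0],
    [0, -0.3, 0],
    [0, -0.3, 0],
    [0, -0.3, 0],
    [0, -0.4, 0],
    [0, -0.5, 0],
    [0, -0.5, 0],
    [0, -0.5, 0],
    [0, -1, 0],
    [0, -1, 0],
    [0, 0, 0],
  ],
  twist=[0, 0, 0, 0, 0, 0, 0, 0, 0, 0, 0, 0],
)

```text
time: 23.9
ee_pos: [0.4958, -0.1932, 0.2632]
ee_rot: [-3.123, 0.337, 0.0]
force: [-0.1, 0.5, -0.6]
gripper_width: -0.0002
```

Run:
```python
from h import *
s=bot.state();print(s['ee_pos'],s['force'])
shot('wrist','w20')
crop('w20',340,0,480,90,5.5,'c20');crop('w20',340,260,460,360,6,'c21')
```

```text
[ 0.49579432 -0.19323538  0.26323753] [-0.11875657  0.49837313 -0.57383602]
```

View pics/c20.png

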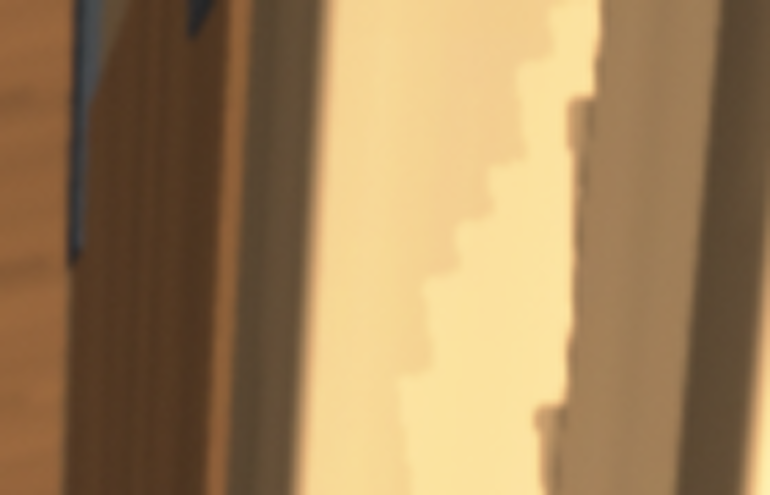

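View pics/c21.png

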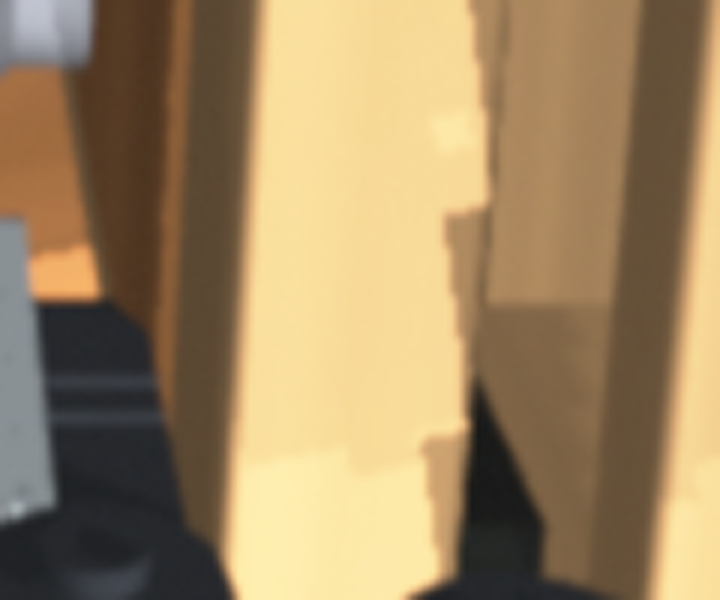

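Run:
```python
from h import *
g=lambda u,v,z:ptz('w20',u,v,z)[:2]
i=[g(444,54.5,.21),g(417.2,343.3,.21)];c=[g(477.6,72.7,.215),g(450.8,340,.215)]
o=[g(396.4,54.5,.21),g(379.2,330,.21)]
for l in (o,i,c): d=l[0]-l[1];print(np.degrees(np.arctan2(d[1],d[0])),np.linalg.norm(d))
d=(c[0]-c[1])/np.linalg.norm(c[0]-c[1]);n=np.array([-d[1],d[0]])
print([round(float((p-c[1])@n)*1000,1) for p in o+i])
```

```text
-13.433965243342335 0.08400353039702944
-13.443312788345374 0.08896535165177066
-12.50758255533099 0.07971008873474121
[21.0, 22.4, 8.0, 9.4]
```

Emit:
arm_command(
  translation=[
    [0, 0, 0],
    [0, 0, 0],
    [0, 0, 0],
    [0, 0, 0],
    [0, 0, 0],
    [0, 0, 0],
  ],
  twist=[0, 0, 0, 0, 0, 0],
)

```text
time: 24.45
ee_pos: [0.4957, -0.1935, 0.2633]
ee_rot: [-3.123, 0.337, -0.0]
force: [-0.3, -0.8, -0.7]
gripper_width: -0.0001
```

Run:
```python
from h import *
s=bot.state();print(s['ee_pos'],s['force'])
shot('wrist','w21')
a=load('w20')[0].astype(int);b=load('w21')[0].astype(int)
d=abs(a-b).sum(2); print((d>60).sum(), [(d[y]>60).sum() for y in range(0,350,30)])
# edge location of inner edge along row 54, both
for v in (54,343,200):
  print(v,[int(x) for x in a[v,410:455:3].sum(1)],[int(x) for x in b[v,410:455:3].sum(1)])
```

```text
[ 0.49572413 -0.19354128  0.26327486] [-0.26755736 -0.83412799 -0.66963614]
4404 [np.int64(13), np.int64(13), np.int64(14), np.int64(13), np.int64(14), np.int64(13), np.int64(11), np.int64(11), np.int64(12), np.int64(10), np.int64(10), np.int64(10)]
54 [610, 605, 607, 638, 637, 636, 635, 635, 636, 639, 642, 594, 376, 379, 374] [609, 603, 634, 637, 636, 635, 635, 636, 639, 640, 642, 458, 378, 378, 374]
343 [642, 481, 369, 80, 76, 82, 153, 294, 291, 292, 245, 238, 242, 361, 607] [591, 470, 206, 81, 80, 80, 213, 293, 288, 284, 240, 240, 244, 469, 634]
200 [612, 609, 609, 611, 611, 614, 568, 381, 398, 401, 397, 385, 383, 383, 296] [610, 611, 612, 611, 612, 614, 418, 396, 398, 403, 393, 385, 381, 381, 237]
```

Emit:
arm_command(
  translation=[
    [0, -8, 0],
    [0, -10, 0],
    [0, -10, -10],
    [0, 0, -15],
    [0, 0, -20],
    [0, 0, 0],
  ],
  twist=[0, 0, -0.08, -0.12, -0.12, -0.12],
)

```text
time: 25.0
ee_pos: [0.5036, -0.1654, 0.3115]
ee_rot: [3.119, 0.364, 0.009]
force: [0.6, -0.0, -0.5]
gripper_width: 0.0002
```

Emit:
arm_command(
  translation=[
    [0, 0, 0],
    [0, 0, 0],
    [0, 0, 0],
    [0, 0, 0],
    [0, 0, 0],
    [0, 0, 0],
    [0, 0, 0],
    [0, 0, 0],
    [0, 0, 0],
    [0, 0, 0],
    [0, 0, 0],
    [0, 0, 0],
  ],
  twist=[-0.12, -0.12, -0.12, -0.12, -0.12, -0.12, -0.12, -0.12, -0.12, -0.05, 0, 0],
)

```text
time: 26.0
ee_pos: [0.5019, -0.1653, 0.3082]
ee_rot: [-2.448, -1.968, -0.0]
force: [-0.1, 0.3, 0.9]
gripper_width: 0.0001
```

Run:
```python
from h import *
s=bot.state();print(s['ee_pos'],s['force'],s['joint_pos'])
Rm=R.from_rotvec(s['ee_rot']).as_matrix()
print('ang',np.degrees(np.arctan2(Rm[1,0],Rm[0,0])),'to standoff tool', Rm.T@(np.array([.5012,-.182,.222])-s['ee_pos']))
shot('side','s22'); crop('side' if 0 else 's22',290,150,450,330,4,'c22')
```

```text
[ 0.50185241 -0.1653202   0.30823019] [-0.08266829  0.33893451  0.92806394] [-0.14979551  0.23358425  0.46414864  1.89639545 -0.1209379   1.03896571
  0.14850954]
ang 77.59631538753537 to standoff tool [-0.01646325  0.00295898  0.08622351]
```

View pics/c22.png

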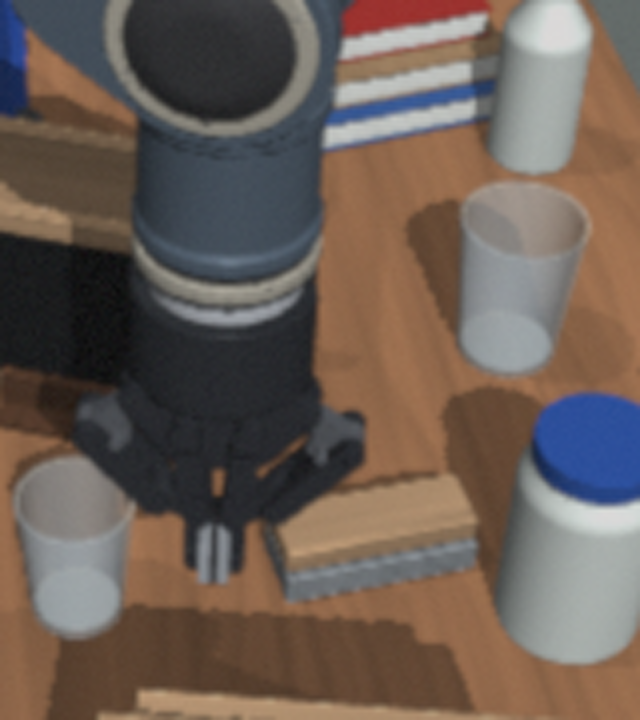

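Emit:
arm_command(
  translation=[
    [0, 3, 10],
    [0, 0, 18],
    [0, 0, 18],
    [0, 0, 18],
    [0, 0, 14],
    [0, 0, 8],
    [-5, 0, 0],
    [-8, 0, 0],
    [-8, 0, 0],
    [-5, 0, 0],
    [0, 0, 0],
    [0, 0, 0],
  ],
  twist=[0, 0, 0, 0, 0, 0, 0, 0, 0, 0, 0, 0],
)

```text
time: 27.05
ee_pos: [0.4991, -0.193, 0.2229]
ee_rot: [2.449, 1.967, 0.002]
force: [0.1, 0.4, -0.4]
gripper_width: 0.0002
```

Run:
```python
from h import *
s=bot.state();print(s['ee_pos'],s['force'])
Rm=R.from_rotvec(s['ee_rot']).as_matrix()
print('to contact tool', Rm.T@(np.array([.4969,-.2015,.222])-s['ee_pos']))
shot('wrist','w23')
```

```text
[ 0.49911444 -0.19298306  0.22292996] [ 0.11554938  0.4216822  -0.3565621 ]
to contact tool [-0.0087943  -0.000326    0.00092784]
```

View pics/w23.png

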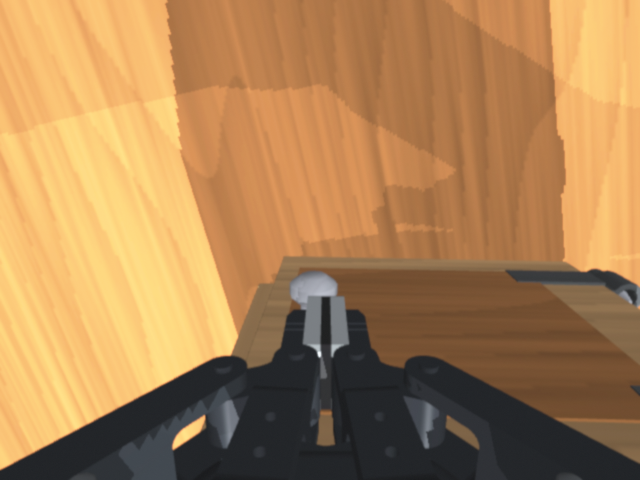

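Emit:
arm_command(
  translation=[
    [-1, 0, 0],
    [-1, 0, 0],
    [-1, 0, 0],
    [-1, 0, 0],
    [-1, 0, 0],
    [0, 0, 0],
    [0, 0, 0],
  ],
  twist=[0, 0, 0, 0, 0, 0, 0],
)

```text
time: 27.68
ee_pos: [0.498, -0.1972, 0.2223]
ee_rot: [-2.448, -1.969, -0.0]
force: [0.6, 1.0, -0.3]
gripper_width: 0.0001
```

Emit:
arm_command(
  translation=[
    [-1, 0, 0],
    [-1, 0, 0],
    [-0.5, 0, 0],
    [0, 0, 0],
    [0, 0, 0],
  ],
  twist=[0, 0, 0, 0, 0],
)

```text
time: 28.1
ee_pos: [0.4974, -0.1995, 0.2223]
ee_rot: [-2.448, -1.969, -0.0]
force: [0.2, 0.6, -0.2]
gripper_width: 0.0004
```

Emit:
arm_command(
  translation=[
    [-0.5, 0, 0],
    [-0.5, 0, 0],
    [0, 0, 0],
    [0, 0, 0],
  ],
  twist=[0, 0, 0, 0],
)

```text
time: 28.43
ee_pos: [0.4973, -0.2, 0.2223]
ee_rot: [-2.447, -1.969, -0.001]
force: [-0.3, 3.0, 1.0]
gripper_width: -0.0
```

Emit:
arm_command(
  translation=[
    [-0.5, 0, 0],
    [0, 0, 0],
    [0, 0, 0],
  ],
  twist=[0, 0, 0],
)

```text
time: 28.68
ee_pos: [0.4973, -0.2, 0.2223]
ee_rot: [-2.446, -1.969, -0.001]
force: [0.2, 4.8, 1.6]
gripper_width: -0.0002
```

Emit:
arm_command(
  translation=[
    [-0.5, 0, 0],
    [0, 0, 0],
    [0, 0, 0],
  ],
  twist=[0, 0, 0],
)

```text
time: 28.93
ee_pos: [0.4973, -0.2, 0.2222]
ee_rot: [-2.446, -1.969, -0.002]
force: [0.6, 6.4, 1.3]
gripper_width: -0.0
```

Emit:
arm_command(
  translation=[
    [0.2, 0, 0],
    [0.2, 0, 0],
    [0.2, 0, 0],
    [0.2, 0, 0],
    [0.2, 0, 0],
    [0.2, 0, 0],
    [0.1, 0, 0],
    [0.1, 0, 0],
    [0.1, 0, 0],
    [0.1, 0, 0],
    [0.1, 0, 0],
    [0.1, 0, 0],
  ],
  twist=[0, 0, 0, 0, 0, 0, 0, 0, 0, 0, 0, 0],
)

```text
time: 29.93
ee_pos: [0.4973, -0.1999, 0.2222]
ee_rot: [2.448, 1.969, -0.0]
force: [-0.2, 2.9, 0.7]
gripper_width: -0.0001
```

Emit:
arm_command(
  translation=[
    [0.1, 0, 0],
    [0.1, 0, 0],
    [0.1, 0, 0],
    [0.1, 0, 0],
    [0.1, 0, 0],
    [0.1, 0, 0],
    [0.2, 0, 0],
    [0.2, 0, 0],
    [0.3, 0, 0],
    [0.5, 0, 0],
    [0.5, 0, 0],
    [1, 0, 0],
  ],
  twist=[0, 0, 0, 0, 0, 0, 0, 0, 0, 0, 0, 0],
)

```text
time: 30.93
ee_pos: [0.4981, -0.1967, 0.2223]
ee_rot: [2.448, 1.969, -0.0]
force: [0.2, 0.5, 0.1]
gripper_width: 0.0001
```

Emit:
arm_command(
  translation=[
    [3, 0, 0],
    [8, 0, 0],
    [10, 0, 0],
    [10, 0, 0],
    [5, 0, -10],
    [0, 0, -25],
    [0, 0, -35],
    [0, 0, -40],
    [0, 0, -40],
    [0, 0, -25],
    [0, 0, 0],
    [0, 0, 0],
  ],
  twist=[0, 0, 0, 0, 0, 0, 0, 0, 0, 0, 0, 0],
)

```text
time: 31.93
ee_pos: [0.5063, -0.1611, 0.3994]
ee_rot: [2.445, 1.968, 0.005]
force: [-0.0, 0.0, -0.1]
gripper_width: 0.0001
```

Run:
```python
from h import *
s=bot.state();print(s['ee_pos'],s['force'])
shot('wrist','w24');shot('top','t24');shot('side','s24')
```

```text
[ 0.50625005 -0.16107066  0.39940978] [-0.04625552  0.00496419 -0.14182021]
```

View pics/w24.png

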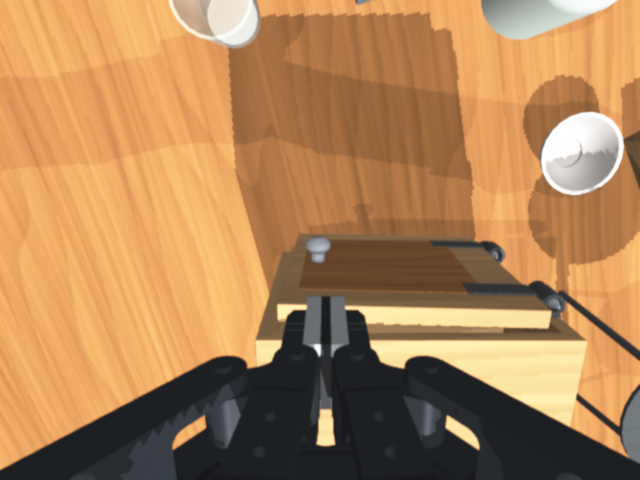

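View pics/t24.png

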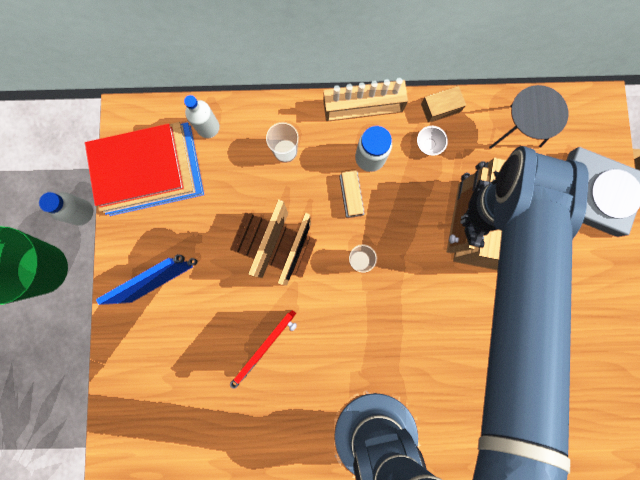

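Run:
```python
from h import *
crop('w24',250,280,350,360,7,'c24');crop('w24',500,270,600,350,7,'c25')
```

```text
(no output)
```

View pics/c24.png

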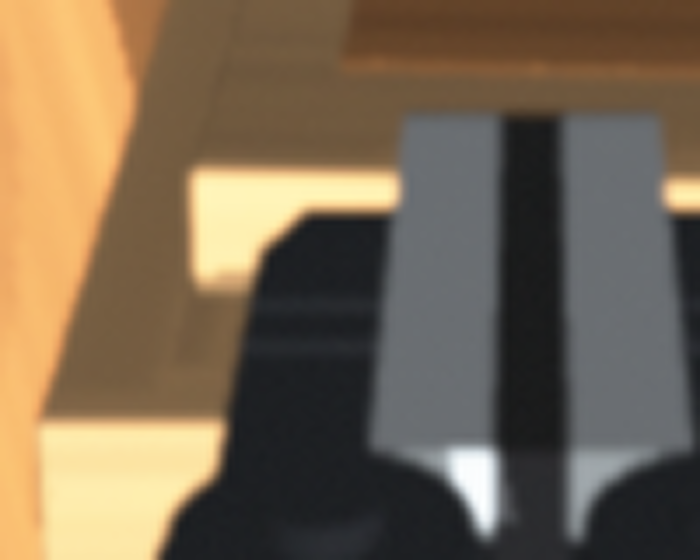

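View pics/c25.png

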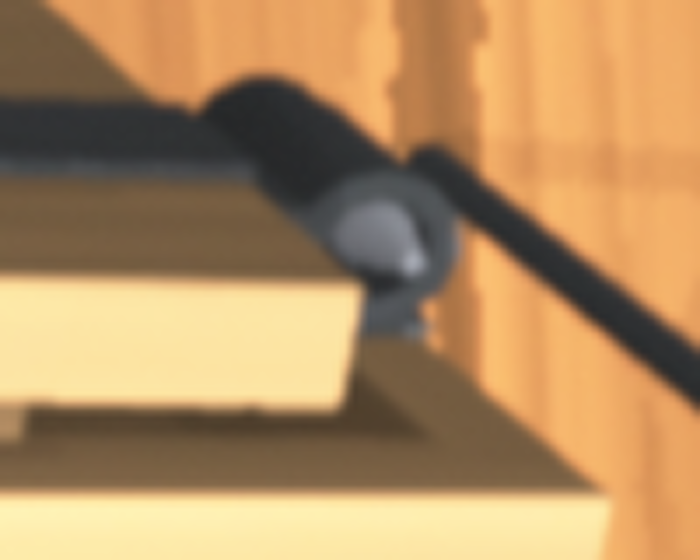

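Run:
```python
from h import *
g=lambda u,v,z:ptz('w24',u,v,z)[:2]
A=lambda x,y:(250+x/7,280+y/7);B=lambda x,y:(500+x/7,270+y/7)
o=[g(*B(364,284),.21),g(*A(190,170),.21)];i=[g(*B(344,412),.21),g(*A(197,291),.21)];c=[g(*B(608,495),.215),g(*A(42,422),.215)]
for l in (o,i,c): d=l[0]-l[1];print(np.degrees(np.arctan2(d[1],d[0])),np.linalg.norm(d))
d=(c[0]-c[1])/np.linalg.norm(c[0]-c[1]);n=np.array([-d[1],d[0]])
print([round(float((p-c[1])@n)*1000,1) for p in o+i])
# depth: door top z
q=cloud('w24'); v,u=np.mgrid[0:480,0:640]
m=(v>309)&(v<321)&(u>380)&(u<540); print('door top z',np.nanmedian(q[m][:,2]))
m=(v>345)&(v<360)&(u>400)&(u<570); print('cup top z',np.nanmedian(q[m][:,2]))
```

```text
-13.902505126943556 0.1888994110710695
-14.186207810968535 0.1888510910369347
-12.574783449860188 0.22831959558133616
[20.4, 24.7, 6.4, 11.7]
door top z 0.20830568390513782
cup top z 0.2151293794857268
```

Emit:
arm_command(
  translation=[
    [0, 0, 25],
    [0, 0, 35],
    [0, 0, 35],
    [0, 0, 35],
    [0, 0, 30],
    [0, 0, 17],
    [-8, 0, 0],
    [-10, 0, 0],
    [-8, 0, 0],
    [-4, 0, 0],
    [0, 0, 0],
    [0, 0, 0],
  ],
  twist=[0, 0, 0, 0, 0, 0, 0, 0, 0, 0, 0, 0],
)

```text
time: 33.08
ee_pos: [0.4997, -0.1913, 0.2214]
ee_rot: [2.448, 1.967, 0.003]
force: [1.1, -0.1, 0.4]
gripper_width: 0.0001
```

Emit:
arm_command(
  translation=[
    [-1.5, 0, 0],
    [-1.5, 0, 0],
    [-1.5, 0, 0],
    [-1.5, 0, 0],
    [-1.5, 0, 0],
    [-1.5, 0, 0],
    [-1, 0, 0],
    [0, 0, 0],
    [0, 0, 0],
  ],
  twist=[0, 0, 0, 0, 0, 0, 0, 0, 0],
)

```text
time: 33.83
ee_pos: [0.4974, -0.1999, 0.2202]
ee_rot: [-2.447, -1.969, -0.001]
force: [-0.1, 2.0, 0.7]
gripper_width: 0.0
```

Emit:
arm_command(
  translation=[
    [-0.8, 0, 0],
    [-0.7, 0, 0],
    [0, 0, 0],
    [0, 0, -0.5],
    [0, 0, -0.5],
    [0, 0, -0.5],
    [0, 0, 0],
    [0, 0, 0],
  ],
  twist=[0, 0, 0, 0, 0, 0, 0, 0],
)

```text
time: 34.5
ee_pos: [0.4972, -0.2, 0.2212]
ee_rot: [-2.445, -1.969, -0.002]
force: [2.2, 5.6, -2.4]
gripper_width: 0.0002
```

Emit:
arm_command(
  translation=[
    [0, 0, -0.5],
    [0, 0, -0.5],
    [0, 0, -0.5],
    [0, 0, 0],
    [0, 0, 0],
  ],
  twist=[0, 0, 0, 0, 0],
)

```text
time: 34.92
ee_pos: [0.4972, -0.2, 0.2227]
ee_rot: [-2.445, -1.969, -0.002]
force: [1.3, 6.3, -1.9]
gripper_width: 0.0003
```

Emit:
arm_command(
  translation=[
    [0.3, 0, 0],
    [0.3, 0, 0],
    [0.3, 0, 0],
    [0.3, 0, 0],
    [0.3, 0, 0],
    [0.2, 0, 0],
    [0.2, 0, 0],
    [0.2, 0, 0],
    [0.2, 0, 0],
    [0.2, 0, 0],
    [0.2, 0, 0],
    [0.2, 0, 0],
  ],
  twist=[0, 0, 0, 0, 0, 0, 0, 0, 0, 0, 0, 0],
)

```text
time: 35.92
ee_pos: [0.4974, -0.1999, 0.2235]
ee_rot: [2.448, 1.968, -0.001]
force: [0.6, 1.3, -0.1]
gripper_width: 0.0003
```

Emit:
arm_command(
  translation=[
    [0.3, 0, 0],
    [0.5, 0, 0],
    [1, 0, 0],
    [2, 0, 0],
    [6, 0, 0],
    [10, 0, 0],
    [12, 0, 0],
    [5, 0, -35],
    [0, 0, -40],
    [0, 0, -40],
    [0, 0, -40],
    [0, 0, -20],
  ],
  twist=[0, 0, 0, 0, 0, 0, 0, 0, 0, 0, 0, 0],
)

```text
time: 36.92
ee_pos: [0.5068, -0.1623, 0.4034]
ee_rot: [2.442, 1.968, 0.008]
force: [0.4, -1.2, 0.9]
gripper_width: 0.0002
```

Emit:
arm_command(
  translation=[
    [0, 0, 0],
    [0, 0, 0],
  ],
  twist=[0, 0],
)

```text
time: 37.08
ee_pos: [0.5059, -0.162, 0.3993]
ee_rot: [2.445, 1.97, 0.004]
force: [-0.2, 0.3, 0.3]
gripper_width: -0.0
```

Run:
```python
from h import *
s=bot.state();print(s['ee_pos'],s['force'])
shot('wrist','w26')
crop('w26',250,280,350,360,7,'c26');crop('w26',500,270,600,350,7,'c27')
```

```text
[ 0.50592184 -0.16199555  0.39931289] [-0.23983893  0.30417112  0.27091813]
```

View pics/c26.png

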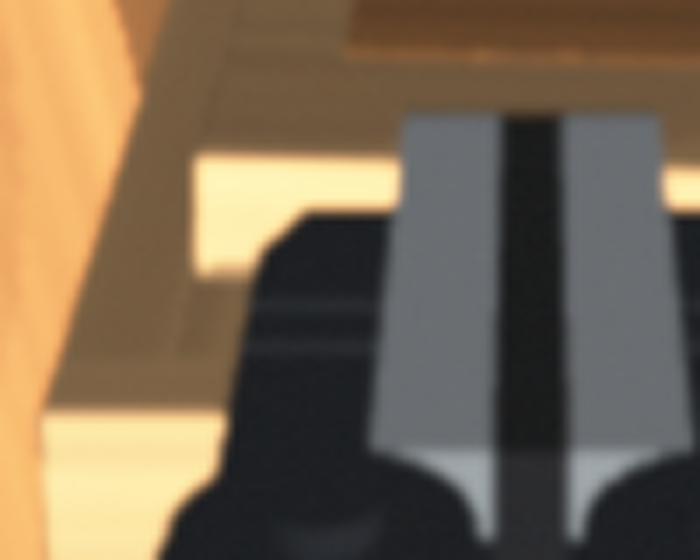

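View pics/c27.png

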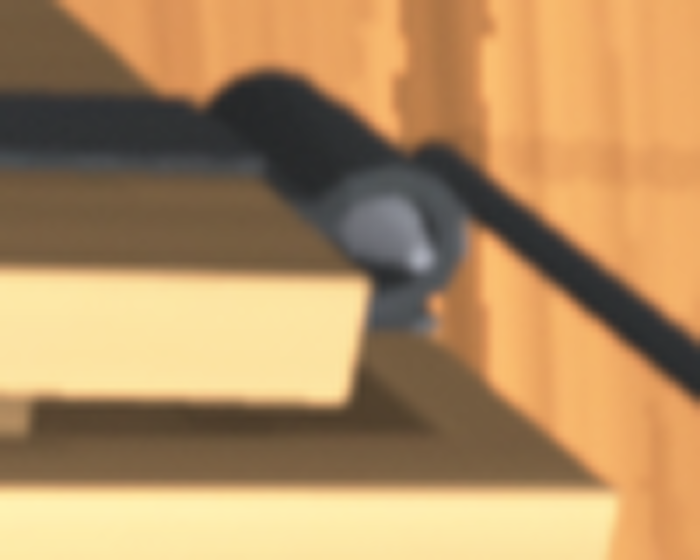

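Emit:
arm_command(
  translation=[
    [0, 0, 25],
    [0, 0, 35],
    [0, 0, 35],
    [0, 0, 35],
    [0, 0, 30],
    [0, 0, 18],
    [-8, 0, 0],
    [-10, 0, 0],
    [-8, 0, 0],
    [-4, 0, 0],
    [0, 0, 0],
    [0, 0, 0],
  ],
  twist=[0, 0, 0, 0, 0, 0, 0, 0, 0, 0, 0, 0],
)

```text
time: 38.13
ee_pos: [0.4993, -0.1931, 0.2214]
ee_rot: [2.448, 1.967, 0.003]
force: [-0.2, 0.6, -0.1]
gripper_width: 0.0001
```

Emit:
arm_command(
  translation=[
    [-1.5, 0, 0],
    [-1.5, 0, 0],
    [-1.5, 0, 0],
    [-1.5, 0, 0],
    [-1.5, 0, 0],
    [-1.5, 0, 0],
    [-1, 0, 0],
    [-1, 0, 0],
    [-1, 0, 0],
    [0, 0, 0],
    [0, 0, 0],
  ],
  twist=[0, 0, 0, 0, 0, 0, 0, 0, 0, 0, 0],
)

```text
time: 39.05
ee_pos: [0.4973, -0.2001, 0.2202]
ee_rot: [-2.442, -1.969, -0.006]
force: [1.1, 10.0, 4.2]
gripper_width: 0.0002
```

Emit:
arm_command(
  translation=[
    [-1, 0, 0],
    [-0.6, 0, 0],
    [0, 0, -0.5],
    [0, 0, -0.5],
    [0, 0, -0.5],
    [0, 0, -0.5],
    [0, 0, 0],
  ],
  twist=[0, 0, 0, 0, 0, 0, 0],
)

```text
time: 39.63
ee_pos: [0.4973, -0.2002, 0.2212]
ee_rot: [-2.439, -1.969, -0.007]
force: [4.2, 12.6, -2.6]
gripper_width: 0.0003
```

Emit:
arm_command(
  translation=[
    [0, 0, -0.5],
    [0, 0, -0.5],
    [0, 0, -0.5],
    [0, 0, -0.5],
    [0, 0, 0],
    [0, 0, 0],
  ],
  twist=[0, 0, 0, 0, 0, 0],
)

```text
time: 40.13
ee_pos: [0.4973, -0.2002, 0.2231]
ee_rot: [-2.44, -1.969, -0.007]
force: [3.1, 11.8, -4.5]
gripper_width: 0.0003
```

Run:
```python
from h import *
s=bot.state();print(s['ee_pos'],s['force'])
shot('wrist','w28')
```

```text
[ 0.49726684 -0.20022834  0.22308569] [ 3.06558925 11.82101379 -4.50697543]
```

View pics/w28.png

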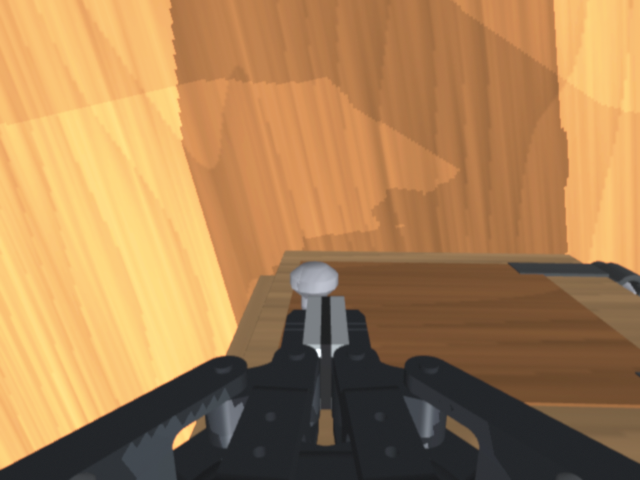

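Emit:
arm_command(
  translation=[
    [0.5, 0, 0],
    [0.5, 0, 0],
    [0.5, 0, 0],
    [0.4, 0, 0],
    [0.4, 0, 0],
    [0.4, 0, 0],
    [0.3, 0, 0],
    [0.3, 0, 0],
    [0.2, 0, 0],
    [0.2, 0, 0],
    [0.2, 0, 0],
    [0.2, 0, 0],
  ],
  twist=[0, 0, 0, 0, 0, 0, 0, 0, 0, 0, 0, 0],
)

```text
time: 41.18
ee_pos: [0.4972, -0.2, 0.2237]
ee_rot: [-2.445, -1.969, -0.002]
force: [1.2, 4.6, -1.0]
gripper_width: -0.0003
```

Emit:
arm_command(
  translation=[
    [0.2, 0, 0],
    [0.2, 0, 0],
    [0.2, 0, 0],
    [0.2, 0, 0],
    [0.2, 0, 0],
    [0.3, 0, 0],
    [0.5, 0, 0],
    [1, 0, 0],
    [3, 0, 0],
    [8, 0, 0],
    [10, 0, 0],
    [10, 0, 0],
  ],
  twist=[0, 0, 0, 0, 0, 0, 0, 0, 0, 0, 0, 0],
)

```text
time: 42.18
ee_pos: [0.5044, -0.1682, 0.2244]
ee_rot: [2.448, 1.968, 0.0]
force: [-0.3, 0.3, -0.7]
gripper_width: 0.0001
```

Emit:
arm_command(
  translation=[
    [0, 0, -20],
    [0, 0, -40],
    [0, 0, -40],
    [0, 0, -40],
    [0, 0, -35],
    [0, 0, 0],
    [0, 0, 0],
    [0, 0, 0],
  ],
  twist=[0, 0, 0, 0, 0, 0, 0, 0],
)

```text
time: 42.85
ee_pos: [0.504, -0.1678, 0.3986]
ee_rot: [-2.446, -1.97, 0.001]
force: [-0.8, -0.4, -0.3]
gripper_width: -0.0
```

Run:
```python
from h import *
s=bot.state();print(s['ee_pos'],s['force'])
shot('wrist','w29')
crop('w29',250,280,350,360,7,'c29');crop('w29',500,270,600,350,7,'c30')
q=cloud('w29')
for u in (285,300,380,420,460,500,540): 
    col=q[295:335,u,:]; k=(abs(col[:,2]-.208)<.006); print(u,col[k][:,2].round(4)[:12])
```

```text
[ 0.50398362 -0.16778158  0.39864231] [-0.80021879 -0.40541853 -0.34643771]
285 [0.2053 0.2066 0.2055 0.2053 0.2041 0.2044 0.2069 0.2047 0.2048 0.2056
 0.2054 0.2057]
300 [0.2052 0.2053 0.2046 0.2052 0.206  0.2051 0.2065 0.206  0.2046 0.2047
 0.2052 0.2051]
380 [0.206  0.206  0.2059 0.2072 0.2084 0.208  0.2073 0.2067 0.2065 0.2075
 0.2062 0.2065]
420 [0.2058 0.207  0.2077 0.2078 0.207  0.2075 0.2074 0.2077 0.2066 0.2071
 0.207  0.2086]
460 [0.2031 0.2059 0.207  0.2083 0.2093 0.2086 0.2093 0.2078 0.2087 0.2077
 0.2088 0.2077]
500 [0.2035 0.2059 0.2061 0.2071 0.2087 0.2093 0.2095 0.2094 0.2076 0.2082
 0.2093 0.2089]
540 [0.2024 0.2036 0.2055 0.2068 0.2091 0.2094 0.21   0.2091 0.2098 0.2108
 0.2091 0.21  ]
```

View pics/c29.png

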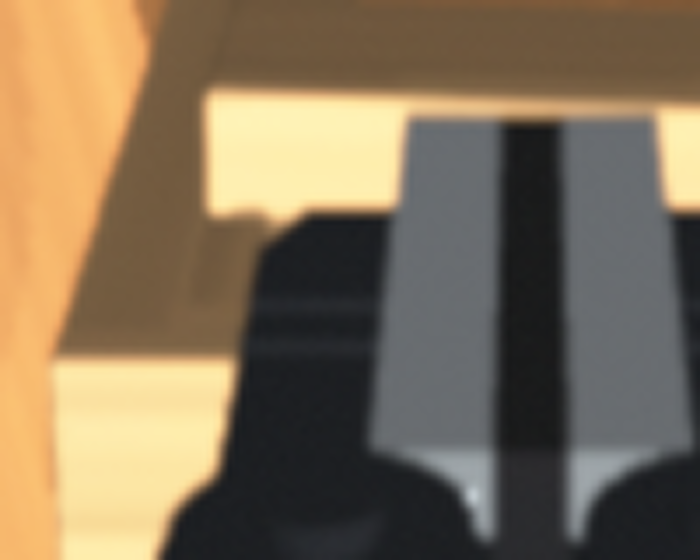

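View pics/c30.png

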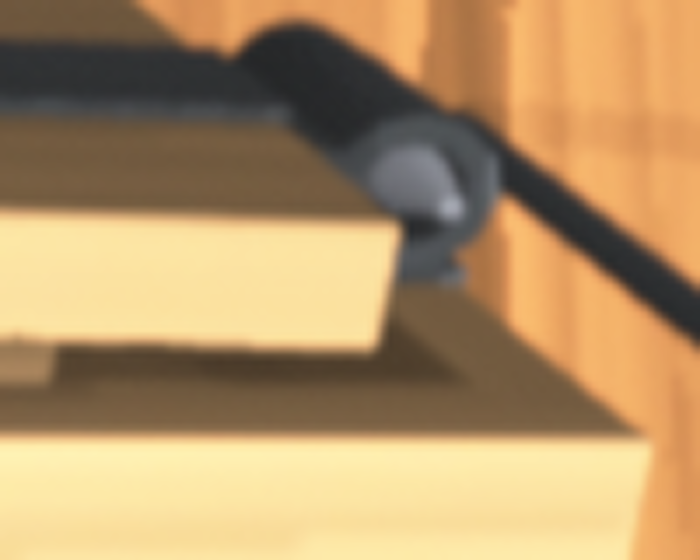

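Run:
```python
from h import *
A=lambda x,y:(250+x/7,280+y/7);B=lambda x,y:(500+x/7,270+y/7)
def an(n,o1,i1,c1,o2,i2,c2,zf=.205,zh=.21):
    g=lambda p,z:ptz(n,*p,z)[:2]
    o=[g(o2,zh),g(o1,zf)];i=[g(i2,zh),g(i1,zf)];c=[g(c2,.215),g(c1,.215)]
    print(n,[round(float(np.degrees(np.arctan2(*(l[0]-l[1])[::-1]))),2) for l in (o,i,c)])
    d=(c[0]-c[1])/np.linalg.norm(c[0]-c[1]);m=np.array([-d[1],d[0]])
    print([round(float((p-c[1])@m)*1000,1) for p in o+i])
an('w24',A(190,170),A(197,291),A(42,422),B(364,284),B(344,412),B(608,495))
an('w26',A(195,155),A(197,276),A(42,410),B(370,277),B(350,407),B(614,490))
an('w29',A(205,90),A(208,218),A(55,356),B(402,222),B(378,353),B(650,437))
```

```text
w24 [-13.19, -13.4, -12.57]
[20.4, 22.4, 6.4, 9.1]
w26 [-13.35, -13.62, -12.66]
[20.4, 22.7, 6.3, 9.5]
w29 [-13.63, -13.7, -12.61]
[20.4, 23.8, 6.3, 9.9]
```

Run:
```python
from h import *
a=load('top0')[0].astype(int);b=load('t24')[0].astype(int)
for n,(u0,v0,u1,v1) in dict(spare=(262,200,285,280),slate=(283,212,312,288),jar=(355,125,395,172),bA=(345,243,380,275),bB=(265,120,300,165),dish=(415,125,450,156),dust=(338,168,366,218)).items():
    print(n,abs(a-b)[v0:v1,u0:u1].sum(2).mean().round(1))
s=bot.state();print(s['time'],s['force'])
print(bot.job_done())
```

```text
spare 60.7
slate 51.5
jar 32.4
bA 32.6
bB 40.9
dish 18.3
dust 35.6
42.9 [-0.70798165  0.54753719 -0.22607012]
the job is handed in; nothing more can be done
None
```

The door is back on the cupboard with both knuckles down on their pins. It is not tight against the rubber stop: it rests about 1° open. I handed the job in at 42.9 s.

- **Hanging:** I gripped the door by its top edge, lifted it out of the stand and lowered it onto the pins. The seats took the weight before I let go. After the release the camera depth put the door top within about 1 mm of the expected 210 mm.
- **Sag:** After the last push the hinge end of the door top was at 210 mm and the free end at about 205 mm. I take that as play between the bores and the pins.
- **Shutting:** I pushed the door against the stop four times, with up to about 12 N. Under the first push the gap at the cupboard front was about 7 mm, which is fully shut. Each time I let go it sprang back a little. Slower releases and dragging the free edge upwards did not cure it. The last measurement showed about 1° open, with 9–10 mm at the free edge instead of 7 mm.
- **Other objects:** The fingers were clear of everything at the end. In the top view at about 32 s the other panels, glassware, jar, dish and duster sat where they had started. A numeric comparison of those pictures differed in every region. I put that down to changed shadows but did not check it separately.

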